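# Fit the drums of the edge sander and hold its tension slide at the slack mark

### The job

The bench edge sander is being readied for a new belt: lower each of the two loose drums onto the axle it fits, right down on its seat, without dropping it. Then pull the spring-loaded tension slide out by its upright grip until the slide's pointer lines up with the black line on the index clip, and finish holding it there, so that a colleague can slip the belt on. Leave the other things on the bench where they are.

Things in the scene. Friction and masses are not known exactly. Their poses are not given: they have to be found in the camera images.
- edge_sander: Grey bench edge sander, fixed; base 205 x 290 mm, 45 mm high. Origin on the bench, midway between the two axles when the slide is home; z up. The axles stand in a row along its y; the slide is pulled to +y. Platen with bracket at x -32 to -7, y -20 to +30, top 132 mm; dust hood at x over +80, y +40 to +110, top 135 mm. Fingers that close along x are clear of both at each axle.
- drive_seat (a point): Centre of the seat (top of a flange, 57 mm above the bench) of the fixed, thick drive axle. The axle rises 60 mm above this point, 24 mm in diameter, its last 10 mm tapering to 13 mm.
- idler_seat (a point): Centre of the seat (57 mm above the bench) of the thin idler axle, which stands on the tension slide and moves with it; 150 mm from the drive axle with the slide home. The axle rises 60 mm above this point, 14 mm in diameter, its last 10 mm tapering to 5 mm.
- tension_slide (a joint): Travel of the tension slide (m): 0 = home, where its spring holds it, growing as the grip is pulled along the sander's +y; hard stop at 0.055. The spring pulls back with about 6.5 N at home, growing by 1.3 N per 10 mm. No latch: let go, it springs home.
- grip (a point): Point on the axis of the slide's upright black grip, 85 mm above the bench. The grip is 22 mm in diameter from 50 to 106 mm above the bench, with a 26 mm rounded head up to 118 mm. It stands free beyond the +y end of the sander's base, on the end of a rod 28 mm above the bench, and moves with the slide.
- pointer_tip (a point): Tip of the steel pointer (corner of a diamond-shaped plate) on the rear (+x) edge of the slide, 57 mm above the bench; it moves with the slide along the sander's y axis.
- index_line (a point): Black line, 2 mm wide, across the middle of the brass index clip (18 x 14 x 8 mm) fixed on the rail behind the slide; the point is the line's front end, beside the pointer's path, 57 mm above the bench. Axes as the sander's. On the mark, pointer_tip and index_line have the same y in the sander's frame. The clip sits 22 to 42 mm from the pointer's home place.
- drive_drum_center (a point): Centre, half-way up, of the larger drum: a rubber-faced cylinder 56 mm in diameter and 80 mm high with a through bore of 27 mm, about 0.3 kg, standing upright on the bench. It fits the thick drive axle; when it is seated this point is 40 mm above drive_seat.
- idler_drum_center (a point): Centre, half-way up, of the smaller drum: a bare aluminium cylinder 42 mm in diameter and 80 mm high with a through bore of 17 mm, about 0.22 kg, standing upright on the bench. It fits the thin idler axle; when it is seated this point is 40 mm above idler_seat.
- mallet: Bystander: round carver's mallet standing on its head, 92 mm in diameter, 255 mm high. Origin under its centre.
- gouge: Bystander: gouge lying down, 250 mm long, 30 mm high. Origin at the joint of handle and blade, underneath; blade along +x.
- chisel: Bystander: carving chisel lying down, 240 mm long, 30 mm high. Origin at the joint of handle and blade, underneath; blade along +x.
- wrench: Bystander: flat wrench lying down, 170 mm long. Origin under its centre.
- cork_block: Bystander: cork sanding block 110 x 62 x 32 mm. Origin under its centre.
- water_bottle: Bystander: green bottle, 72 mm in diameter, 235 mm high, standing. Origin under its centre.
- wax_tin: Bystander: flat round tin, 72 mm in diameter, 28 mm high. Origin under its centre.
- belt_carton: Bystander: cardboard carton 130 x 85 x 90 mm. Origin under its centre.

How it is judged:
By the outcome, as a careful person would: the job done as asked, in the order asked, and still so for the second after the job is handed in, while the arm keeps its last pose, push and grip.
It also fails if it takes over 72 s, if anything falls off the work surface, if the arm or the gripper's body presses on something with over 40 N, if the wrist force passes 120 N, or if a joint passes its speed limit or range.

### The arm

A 6-joint arm with a two-finger parallel gripper is mounted at the origin on the work surface. World frame = base frame: x ahead of the robot, y to its left, z up, the work surface at z = 0. Lengths are in m, angles in degrees, forces in N, time in s.
With the tool pointing down it reaches from about 0.25 to 0.8 m from the base axis. Payload 8.5 kg.
Tool frame: the origin (TCP) lies at the centre of the arm's flange, where the gripper is bolted on; the fingertips stand 173 mm ahead of it and the grasp point (between the pads) lies 155 mm ahead of it; y points along the fingers, z is the direction in which the jaws open and shut, and the axes are right-handed (so a half turn about y gives the same grasp; the last joint's range is limited). The gripper opens to 85 mm and grips with 20 to 120 N. Pads are 22 mm wide; open, the fingers measure 114 mm over their backs; the gripper's body (76 mm by 85 mm) begins 54 mm behind the grasp point. The pads swing forward as they close: fully open they stand 13 mm farther back than shut.
Start: joints at [71.161, 13.648, -0.773, 75.585, 0, 90], TCP at [0.17, 0.497, 0.405] pointing down, gripper open.
Joint ranges: [-152.45, 152.45], [-59.26, 108.67], [-65.41, 83.53], [-104.44, 129.93], [-82.83, 76.93], [-180, 180]. Speed limits (degrees/s): [127.2, 127.2, 159.86, 180, 180, 180].

### API

Orientations are given as a 3x3 rotation matrix whose columns are the frame's x, y, z axes.
In Python, from bench import manip gives the robot as it stands.
- The arm moves only by the tool carry_out, never from a script. Its argument "steps" is a list of rows, each an object of numbers: "tx", "ty", "tz": the shift along the tool's x, y, z in mm; "rx", "ry", "rz": the turn, a rotation vector about the tool's x, y, z in rad; "grip": the finger opening in mm, from 0 to 85.4. In form: [{"tx": .., "ty": .., "tz": .., "rx": .., "ry": .., "rz": .., "grip": ..}, ...]. A call has 1 to 12 rows; each row shifts and turns the commanded pose from where the row before left it, along the tool's axes as they then stand; what a row does not reach is not made up. A row lasts 1/8 s, in which the tool goes at most 62.5 mm and 10.7 degrees, less where a joint would pass 70% of its speed; a pose out of reach is approached as far as the arm can. A call is refused whole if a number of a shift passes 62.5 or a number of a turn 0.188, either way. A call with a gripper value outside its range is refused whole. The fingers move at their own pace and stop on an object; the grip force is fixed at half the most. Time passes only in rows, so rows that do not move let the fingers close. It gives the time, the measured TCP pose, the force and the opening at its end, in the units of the state.
- manip.sense(): the state, without advancing time (a new reading comes with each control period).
- manip.snapshot(name): name is "scene" or "top"; returns a dict with "pixels" (480x640x3 uint8, red, green, blue), "depth" (480x640 float32, m along the optical axis (not along the pixel's ray), 0 where there is no reading), "fx", "fy", "cx", "cy" (pixels), "R" (3x3) and "t" (3): a world point X has camera coordinates R X + t. Camera axes: x right, y down, z forward; pixel columns grow to the right and rows downward; lengths in m; the calibration is good to about 2 mm. A picture is of the moment at which its call begins.
- manip.close_job(): hands the job in, once; it reports no verdict.
The state is a dict: "time_s": time; "joint_pos": joint angles; "joint_vel": joint speeds; "joint_efforts": joint torques, N m; "tool_pos": TCP position; "orientation": TCP orientation; "wrist_force": force on the tool from outside, world axes, zero at the start; "ft_torque": the same for the moment, N m; "gripper_width": finger opening in m.
Only numpy, scipy, OpenCV 4.12 (cv2) and the standard library are available. Lean on these libraries where they do the work, as an engineer would, in place of code of your own. Each camera call takes 0.05 s, during which the arm holds its last target.

## Working session

There is one attempt and no reset: what is moved stays moved. The work goes in short steps, Python scripts to look and compute and a tool call to move; the robot and the scene stay as the last step left them, time stands still between calls to the robot, and variables do not carry over. Pictures are saved under pics/ and viewed, and the job is handed in when it is done.

Besides the shell and the picture viewer there is one more tool, called after "Emit:" as name([rows], argument=value, ...), one row to a line, values as JSON. carry_out: Moves the arm, as the interface text tells. Its arguments: {"type":"object","properties":{"steps":{"type":"array","items":{"type":"object","properties":{"tx":{"type":"number"},"ty":{"type":"number"},"tz":{"type":"number"},"rx":{"type":"number"},"ry":{"type":"number"},"rz":{"type":"number"},"grip":{"type":"number"}}}}},"required":["steps"]}

```bash
ls; mkdir -p pics; cat > h.py <<'E'
import numpy as np,cv2
from bench import manip
def snap(n,f):
    s=manip.snapshot(n); cv2.imwrite('pics/'+f+'.png',s['pixels'][:,:,::-1]); np.savez('pics/'+f+'.npz',**s); return s
def load(f): return dict(np.load('pics/'+f+'.npz'))
def ray(s,u,v):
    d=np.array([(u-s['cx'])/s['fx'],(v-s['cy'])/s['fy'],1.0]); R=s['R'];return -R.T@s['t'],R.T@d
def onz(s,u,v,z):
    o,d=ray(s,u,v); return o+d*(z-o[2])/d[2]
def cloud(s):
    v,u=np.mgrid[0:480,0:640]; z=s['depth']; P=np.stack([(u-s['cx'])/s['fx']*z,(v-s['cy'])/s['fy']*z,z],-1)
    return (P-s['t'])@s['R']
def proj(s,X):
    c=s['R']@np.array(X)+s['t']; return c[0]/c[2]*s['fx']+s['cx'],c[1]/c[2]*s['fy']+s['cy']
E
python3 - <<'E'
from h import *
for n in('scene','top'):
    s=snap(n,n+'0'); print(n,s['fx'],s['cx'],s['cy'],(-s['R'].T@s['t']).round(3),s['R'].round(3).tolist())
print(manip.sense())
E
```

```text
pics
scene 510.57308111434645 314.2021381670629 239.22255116131493 [1.58  0.183 0.805] [[-0.198, 0.98, 0.015], [0.561, 0.126, -0.818], [-0.804, -0.153, -0.575]]
top 516.2442174776288 330.6400534309252 239.2269947058462 [ 0.497 -0.003  1.43 ] [[0.004, -1.0, 0.005], [-0.998, -0.004, -0.059], [0.059, -0.005, -0.998]]
{'time_s': 0.1, 'joint_pos': array([ 7.11603396e+01,  1.36785985e+01, -8.12728419e-01,  7.55841496e+01,
       -1.42429783e-03,  9.00019668e+01]), 'joint_vel': array([ 0.03204366, -0.18102837,  0.06718643,  0.07254749,  0.05894361,
        0.09941348]), 'joint_efforts': array([-2.17282875e-03, -5.39720678e+01,  3.46999454e+01,  1.34765881e-02,
       -1.52438511e-04, -1.23267745e-05]), 'tool_pos': array([0.16948834, 0.49673109, 0.4041277 ]), 'orientation': array([[ 9.46414884e-01, -4.01860767e-04,  3.22953100e-01],
       [-3.22953349e-01, -1.25476597e-03,  9.46414053e-01],
       [ 2.49038835e-05, -9.99999132e-01, -1.31731147e-03]]), 'wrist_force': array([0.70176101, 0.20454595, 0.43816867]), 'ft_torque': array([-0.00713245, -0.03934326, -0.01211427]), 'gripper_width': 0.085712180663192}
```

View pics/scene0.png

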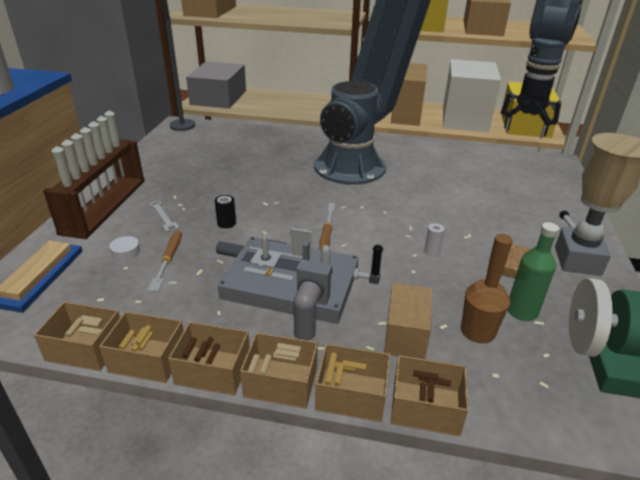

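View pics/top0.png

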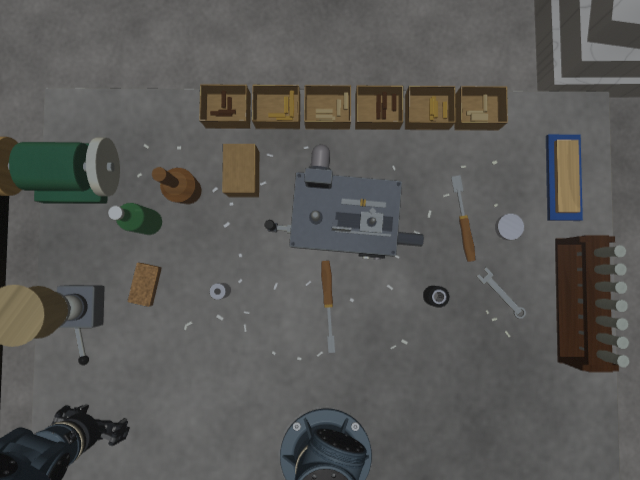

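```bash
python3 - <<'E'
from h import *
a=cv2.imread('pics/top0.png')[150:270,255:435]; cv2.imwrite('pics/z1.png',cv2.resize(a,None,fx=4.4,fy=4.4,interpolation=cv2.INTER_CUBIC))
a=cv2.imread('pics/scene0.png')[215:345,205:395]; cv2.imwrite('pics/z2.png',cv2.resize(a,None,fx=4.2,fy=4.2,interpolation=cv2.INTER_CUBIC))
E
```

```text
(no output)
```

View pics/z1.png

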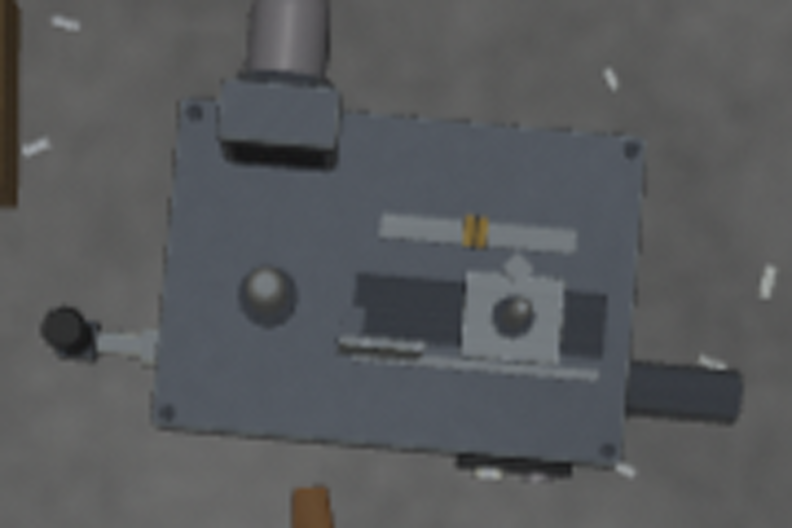

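View pics/z2.png

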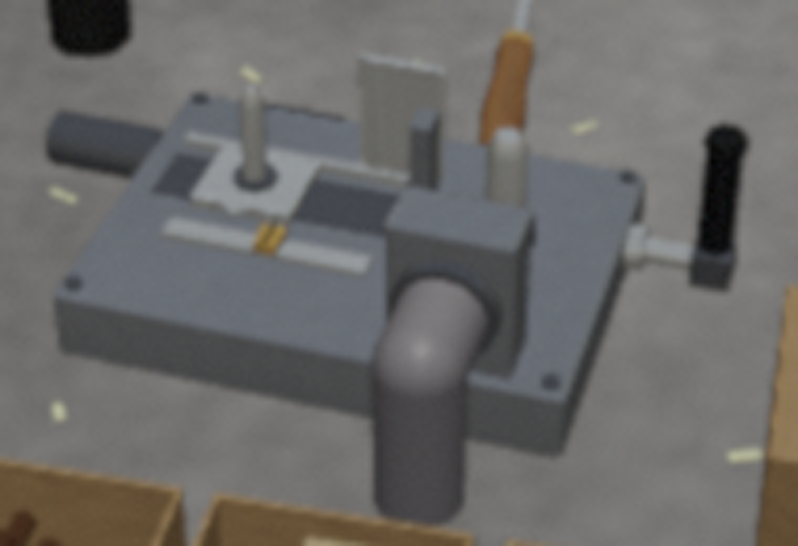

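```bash
python3 - <<'E'
from h import *
s=load('top0'); P=cloud(s); Z=P[...,2]
print('bench z',np.nanmedian(Z[300:400,230:300]))
win=np.zeros(Z.shape,bool); win[165:262,285:408]=1
m=(win&(abs(Z-.045)<.006)).astype(np.uint8); m=cv2.morphologyEx(m,cv2.MORPH_CLOSE,np.ones((9,9)));
c=max(cv2.findContours(m,0,1)[0],key=cv2.contourArea); h=cv2.convexHull(c)
W=np.array([onz(s,u,v,.045)[:2] for u,v in h[:,0,:]],np.float32)
r=cv2.minAreaRect(W*1000); print(r, cv2.boxPoints(r))
def blob(name,s,P,u0,u1,v0,v1,z0,z1):
    Z=P[...,2]; m=np.zeros(Z.shape,bool); m[v0:v1,u0:u1]=1; m&=(Z>z0)&(Z<z1)&(s['depth']>0)
    v,u=np.nonzero(m); p=P[m]
    if len(p): print(name,len(p),'uv',u.mean().round(1),v.mean().round(1),'med',np.median(p,0).round(4),'mid',((p.max(0)+p.min(0))/2).round(4),'ext',np.ptp(p,axis=0).round(3))
blob('driveax',s,P,300,335,200,232,.1,.13)
blob('idlerax',s,P,360,385,205,235,.085,.13)
blob('grip',s,P,255,285,212,240,.095,.13)
blob('idrum',s,P,200,236,275,310,.065,.095)
blob('ddrum',s,P,415,460,275,315,.065,.095)
blob('clip',s,P,355,372,195,210,.05,.07)
a=cv2.imread('pics/top0.png')
z=np.hstack([cv2.resize(a[277:312,200:235],None,fx=11,fy=11,interpolation=cv2.INTER_NEAREST),cv2.resize(a[277:312,418:453],None,fx=11,fy=11,interpolation=cv2.INTER_NEAREST)]);cv2.imwrite('pics/z3.png',z)
E
```

```text
bench z -0.0014244681806179008
((644.0557861328125, -58.17279052734375), (324.8999938964844, 211.06729125976562), 85.27473449707031) [[ 525.49854 -211.377  ]
 [ 735.8484  -228.7643 ]
 [ 762.61304   95.03142]
 [ 552.2632   112.41872]]
driveax 86 uv 318.8 216.9 med [0.6345 0.0279 0.1098] mid [0.6252 0.0112 0.1149] ext [0.047 0.06  0.03 ]
idlerax 29 uv 372.4 220.3 med [ 0.6244 -0.1176  0.1086] mid [ 0.625  -0.1181  0.1029] ext [0.012 0.012 0.03 ]
grip 78 uv 268.9 224.4 med [0.6128 0.1478 0.1157] mid [0.6122 0.1491 0.1152] ext [0.023 0.024 0.015]
idrum 182 uv 217.5 291.2 med [0.4406 0.2837 0.0777] mid [0.4394 0.2847 0.0771] ext [0.039 0.04  0.021]
ddrum 301 uv 437.9 296.6 med [ 0.4275 -0.2903  0.0777] mid [ 0.4284 -0.2917  0.0764] ext [0.055 0.056 0.022]
clip 43 uv 363.0 202.9 med [ 0.6763 -0.0964  0.0541] mid [ 0.6733 -0.0968  0.0549] ext [0.027 0.043 0.009]
```

View pics/z3.png

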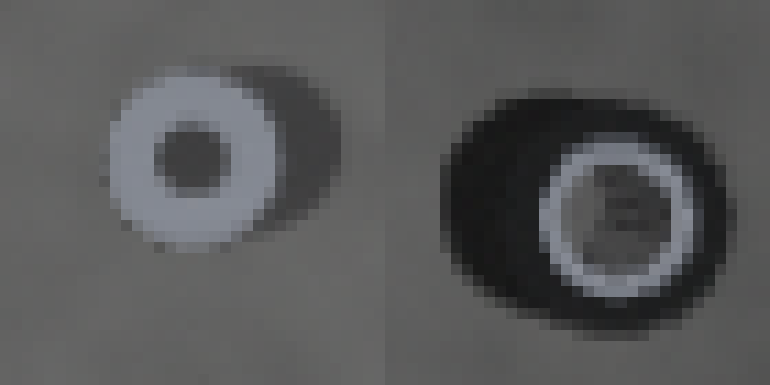

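```bash
python3 - <<'E'
from h import *
a=cv2.imread('pics/top0.png');b=cv2.imread('pics/scene0.png')
f=lambda i,u,v,w=28:cv2.convertScaleAbs(cv2.resize(i[v:v+w,u:u+w],(380,380),interpolation=cv2.INTER_NEAREST),alpha=1.4)
cv2.imwrite('pics/z4.png',np.vstack([np.hstack([f(a,302,202),f(a,358,206)]),np.hstack([f(a,256,212),f(a,350,190)])])[:,:])
cv2.imwrite('pics/z5.png',np.vstack([np.hstack([f(b,312,236),f(b,252,228)]),np.hstack([f(b,362,242,28),f(b,250,255)])]))
E
```

```text
(no output)
```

View pics/z4.png

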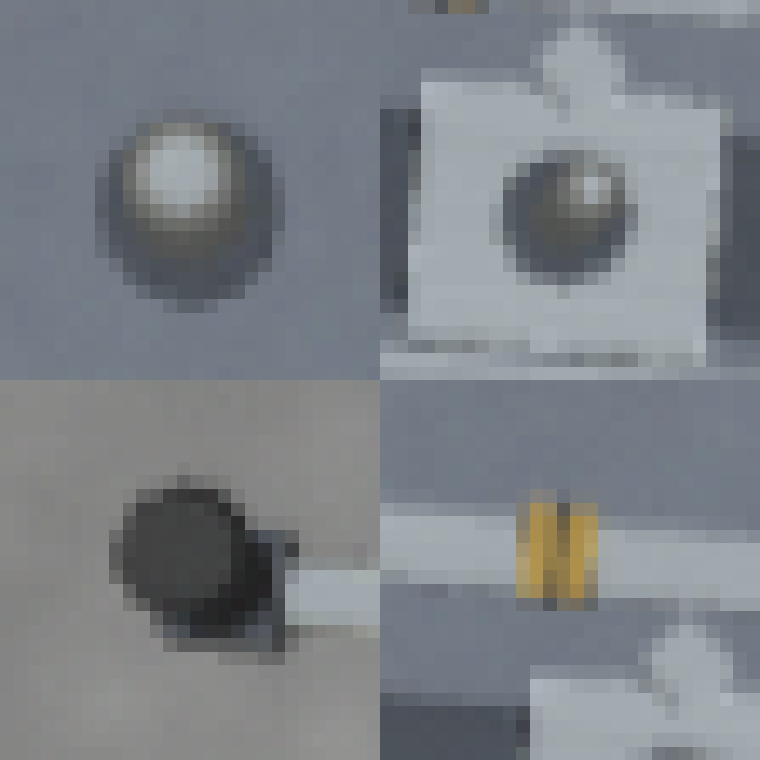

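View pics/z5.png

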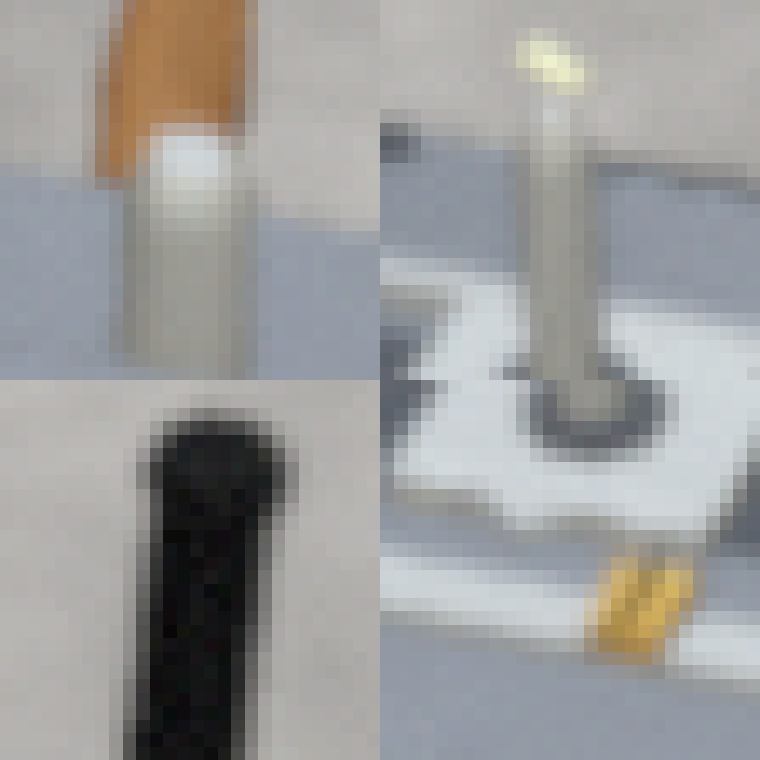

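```bash
cat >> h.py <<'E'
def tri(s1,p1,s2,p2):
    o1,d1=ray(s1,*p1);o2,d2=ray(s2,*p2);d1/=np.linalg.norm(d1);d2/=np.linalg.norm(d2)
    A=np.stack([d1,-d2],1);x=np.linalg.lstsq(A,o2-o1,rcond=None)[0]
    a=o1+d1*x[0];b=o2+d2*x[1];return (a+b)/2,np.linalg.norm(a-b)
E
python3 - <<'E'
from h import *
t=load('top0');s=load('scene0')
d=onz(t,314.84,214.17,.117);df=onz(t,315.5,216.83,.057);i=onz(t,373.12,219.35,.117);i_f=onz(t,371.35,221.5,.057)
print('drive tip',d,'flange',df,'\nidler tip',i,'flange',i_f)
print('scene drive',onz(s,325.5,246.5,.117),'idler',onz(s,264,235.5,.117))
print('tri',tri(t,(314.84,214.17),s,(325.5,246.5)),tri(t,(373.12,219.35),s,(264,235.5)))
print('dist',np.linalg.norm(d-i),np.linalg.norm(df-i_f))
for n,dd in(('tip',d-i),('fl',df-i_f)): print(n,'yaw',np.degrees(np.arctan2(-dd[0],dd[1])))
print('grip',onz(t,268.54,223.88,.112)); print('line',onz(t,362.2,205.7,.057),'ptr',onz(t,372,207.2,.057))
# holes
g=cv2.cvtColor(cv2.imread('pics/top0.png'),6).astype(float)
H=[]
for x,y in((194,112),(632,149),(607,450),(166,412)):
    u,v=int(255+x/4.4),int(150+y/4.4); w=g[v-4:v+5,u-4:u+5]; m=np.clip(np.median(w)-5-w,0,None); 
    vv,uu=np.mgrid[v-4:v+5,u-4:u+5]; k=(uu-u)**2+(vv-v)**2<10; m=m*k; c=((uu*m).sum()/m.sum(),(vv*m).sum()/m.sum()); H.append(onz(t,*c,.045)[:2])
H=np.array(H);print(H,H.mean(0)); 
for a,b in((0,1),(3,2)):
    e=H[a]-H[b];print(np.linalg.norm(e),np.degrees(np.arctan2(-e[0],e[1])))
for a,b in((0,3),(1,2)):
    e=H[a]-H[b];print(np.linalg.norm(e),np.degrees(np.arctan2(e[1],e[0])))
# drums: light ring moments
for n,(u0,v0) in dict(i=(200,277),d=(418,277)).items():
    w=g[v0:v0+35,u0:u0+35]; m=(w>115).astype(np.uint8)
    c=max(cv2.findContours(m,0,1)[0],key=cv2.contourArea); e=cv2.fitEllipse(c); print(n,e)
    up=cv2.resize(w,None,fx=8,fy=8,interpolation=cv2.INTER_CUBIC);mm=(up>115).astype(np.uint8);c=max(cv2.findContours(mm,0,1)[0],key=cv2.contourArea);M=cv2.moments(c)
    u,v=u0+(M['m10']/M['m00']+.5)/8-.5,v0+(M['m01']/M['m00']+.5)/8-.5
    print(u,v,onz(t,u,v,.08),'diam',2*np.sqrt(M['m00']/np.pi)/8*1.35/516)
E
```

```text
drive tip [0.63877106 0.03070611 0.117     ] flange [0.63810235 0.03046278 0.057     ] 
idler tip [ 0.62616799 -0.11827704  0.117     ] flange [ 0.62626522 -0.11878693  0.057     ]
scene drive [0.64216957 0.03067065 0.117     ] idler [ 0.6303721  -0.11908347  0.117     ]
tri (array([0.63906156, 0.03046942, 0.11476039]), np.float64(0.000598129290235984)) (array([ 0.62663806, -0.11936176,  0.11434865]), np.float64(0.0017466963934433578))
dist 0.14951526995700073 0.1497183815155027
tip yaw -4.835363818595862
fl yaw -4.5346911756710835
grip [0.61377391 0.14924884 0.112     ]
line [ 0.66859374 -0.09431401  0.057     ] ptr [ 0.66468216 -0.12054748  0.057     ]
[[ 0.75264515  0.07639809]
 [ 0.73052235 -0.19224604]
 [ 0.54562671 -0.17738056]
 [ 0.56723448  0.092009  ]] [ 0.64900717 -0.05030488]
0.26955348916116106 -4.707677437787197
0.27025475593634407 -4.585881963929569
0.18606670982332393 -4.812748788226749
0.18549225644998554 -4.596651860657308
i ((16.928524017333984, 14.086501121520996), (14.662379264831543, 14.776750564575195), 163.02317810058594)
216.910413542708 291.0615593413307 [0.44058163 0.28524701 0.08      ] diam 0.040430781177157114
d ((20.58608055114746, 19.538503646850586), (12.450226783752441, 12.978713989257812), 3.731508255004883)
438.60757082930894 296.45795811791 [ 0.42882627 -0.29210108  0.08      ] diam 0.034618066896549976
```

Emit:
carry_out([
  {"ry":0.18,"grip":85},
  {"ry":0.18},
  {"ry":0.18},
  {"ry":0.18},
  {"ry":0.18},
  {"ry":0.18},
  {"ry":0.18},
  {"ry":0.065},
  {"tx":26,"tz":40},
  {"tx":26,"tz":40},
  {"tx":26,"tz":40},
  {"tx":26,"tz":40},
])

```text
invalid input
```

```bash
cat >> h.py <<'E'
def goto(x,y,z):
    s=manip.sense();R=s['orientation'];d=R.T@(np.array([x,y,z])-s['tool_pos'])*1000
    h=np.degrees(np.arctan2(R[1,2],R[0,2]))
    print('t',s['time_s'],'pos',s['tool_pos'].round(4),'F',s['wrist_force'].round(1),'T',s['ft_torque'].round(2),'w',s['gripper_width'].round(4),'j',s['joint_pos'].round(1)); print('shift mm',d.round(1),'head',h.round(2),'ydown',R[:,1].round(4))
E
python3 -c "
from h import *
goto(.4406,.2852,.200)"
```

```text
Traceback (most recent call last):
  File "h.py", line 22, in goto
    print('t',s['time_s'],'pos',s['tool_pos'].round(4),'F',s['wrist_force'].round(1),'T',s['ft_torque'].round(2),'w',s['gripper_width'].round(4),'j',s['joint_pos'].round(1)); print('shift mm',d.round(1),'head',h.round(2),'ydown',R[:,1].round(4))
                                                                                                                     ^^^^^^^^^^^^^^^^^^^^^^^^
AttributeError: 'float' object has no attribute 'round'
```

Emit:
carry_out([
  {"tx":0,"ty":0,"tz":0,"rx":0,"ry":0.18,"rz":0,"grip":85},
  {"tx":0,"ty":0,"tz":0,"rx":0,"ry":0.18,"rz":0,"grip":85},
  {"tx":0,"ty":0,"tz":0,"rx":0,"ry":0.18,"rz":0,"grip":85},
  {"tx":0,"ty":0,"tz":0,"rx":0,"ry":0.18,"rz":0,"grip":85},
  {"tx":0,"ty":0,"tz":0,"rx":0,"ry":0.18,"rz":0,"grip":85},
  {"tx":0,"ty":0,"tz":0,"rx":0,"ry":0.18,"rz":0,"grip":85},
  {"tx":0,"ty":0,"tz":0,"rx":0,"ry":0.18,"rz":0,"grip":85},
  {"tx":0,"ty":0,"tz":0,"rx":0,"ry":0.065,"rz":0,"grip":85},
  {"tx":26,"ty":0,"tz":40,"rx":0,"ry":0,"rz":0,"grip":85},
  {"tx":26,"ty":0,"tz":40,"rx":0,"ry":0,"rz":0,"grip":85},
  {"tx":26,"ty":0,"tz":40,"rx":0,"ry":0,"rz":0,"grip":85},
  {"tx":26,"ty":0,"tz":40,"rx":0,"ry":0,"rz":0,"grip":85},
])

```text
time_s: 1.6
tool_pos: [0.3213, 0.3789, 0.4044]
orientation: [[-0.083, -0.0, 0.997], [-0.997, -0.0, -0.083], [0.0, -1.0, -0.0]]
wrist_force: [0.9, 0.3, 0.1]
gripper_width: 0.085
```

```bash
sed -i "s/s\['gripper_width'\].round(4)/round(float(s['gripper_width']),4)/" h.py
python3 -c "
from h import *
goto(.4406,.2852,.200)"
```

```text
t 1.6 pos [0.3213 0.3789 0.4044] F [0.9 0.3 0.1] T [-0.   -0.   -0.08] w 0.085 j [ 49.7  10.9  -4.4  74.7  -0.  144.4]
shift mm [ 83.4 204.4 126.7] head -4.74 ydown [-3.e-04 -4.e-04 -1.e+00]
```

Emit:
carry_out([
  {"tx":20,"ty":25,"tz":31,"rx":0,"ry":0,"rz":0,"grip":85},
  {"tx":20,"ty":25,"tz":31,"rx":0,"ry":0,"rz":0,"grip":85},
  {"tx":20,"ty":25,"tz":31,"rx":0,"ry":0,"rz":0,"grip":85},
  {"tx":20,"ty":15,"tz":30,"rx":0,"ry":0,"rz":0,"grip":85},
  {"tx":0,"ty":0,"tz":0,"rx":0,"ry":0,"rz":0,"grip":85},
  {"tx":0,"ty":0,"tz":0,"rx":0,"ry":0,"rz":0,"grip":85},
])

```text
time_s: 2.35
tool_pos: [0.4361, 0.2901, 0.3147]
orientation: [[-0.083, -0.001, 0.997], [-0.997, -0.0, -0.083], [0.0, -1.0, -0.001]]
wrist_force: [0.2, -0.5, 0.5]
gripper_width: 0.085
```

```bash

python3 -c "
from h import *
goto(.4406,.2852,.200)
snap('scene','scene1')"
```

```text
t 2.35 pos [0.4361 0.2901 0.3147] F [ 0.2 -0.5  0.5] T [ 0.03 -0.04  0.05] w 0.085 j [ 33.6  16.2 -10.8  63.    0.  128.4]
shift mm [  4.5 114.7   5. ] head -4.78 ydown [-7.e-04 -1.e-04 -1.e+00]
```

View pics/scene1.png

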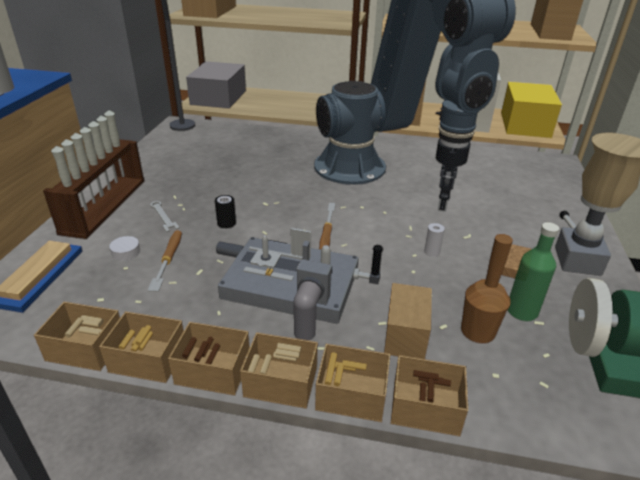

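Emit:
carry_out([
  {"tx":4.5,"ty":20,"tz":5,"rx":0,"ry":0,"rz":0,"grip":85},
  {"tx":0,"ty":25,"tz":0,"rx":0,"ry":0,"rz":0,"grip":85},
  {"tx":0,"ty":25,"tz":0,"rx":0,"ry":0,"rz":0,"grip":85},
  {"tx":0,"ty":25,"tz":0,"rx":0,"ry":0,"rz":0,"grip":85},
  {"tx":0,"ty":19,"tz":0,"rx":0,"ry":0,"rz":0,"grip":85},
  {"tx":0,"ty":0,"tz":0,"rx":0,"ry":0,"rz":0,"grip":85},
  {"tx":0,"ty":0,"tz":0,"rx":0,"ry":0,"rz":0,"grip":60},
  {"tx":0,"ty":0,"tz":0,"rx":0,"ry":0,"rz":0,"grip":50},
  {"tx":0,"ty":0,"tz":0,"rx":0,"ry":0,"rz":0,"grip":44},
  {"tx":0,"ty":0,"tz":0,"rx":0,"ry":0,"rz":0,"grip":30},
  {"tx":0,"ty":0,"tz":0,"rx":0,"ry":0,"rz":0,"grip":20},
  {"tx":0,"ty":0,"tz":0,"rx":0,"ry":0,"rz":0,"grip":20},
])

```text
time_s: 3.9
tool_pos: [0.4415, 0.2853, 0.2018]
orientation: [[-0.083, 0.002, 0.997], [-0.997, 0.001, -0.083], [-0.001, -1.0, 0.002]]
wrist_force: [0.4, -0.9, 7.4]
gripper_width: 0.0411
```

```bash

python3 -c "
from h import *
goto(.4406,.2852,.200)
"
```

```text
t 3.9 pos [0.4415 0.2853 0.2018] F [ 0.4 -0.9  7.4] T [-0.07  0.05 -0.06] w 0.0411 j [ 32.9  22.3 -20.5  47.1  -0.  127.6]
shift mm [ 0.2  1.8 -0.9] head -4.77 ydown [ 0.002   0.0011 -1.    ]
```

Emit:
carry_out([
  {"tx":0,"ty":-20,"tz":0,"rx":0,"ry":0,"rz":0,"grip":20},
  {"tx":0,"ty":-35,"tz":0,"rx":0,"ry":0,"rz":0,"grip":20},
  {"tx":0,"ty":-40,"tz":0,"rx":0,"ry":0,"rz":0,"grip":20},
  {"tx":20,"ty":-40,"tz":12,"rx":0,"ry":0,"rz":0,"grip":20},
  {"tx":38,"ty":-25,"tz":22,"rx":0,"ry":0,"rz":0,"grip":20},
  {"tx":45,"ty":0,"tz":25,"rx":0,"ry":0,"rz":0,"grip":20},
  {"tx":45,"ty":0,"tz":25,"rx":0,"ry":0,"rz":0,"grip":20},
  {"tx":45,"ty":0,"tz":25,"rx":0,"ry":0,"rz":0,"grip":20},
  {"tx":45,"ty":0,"tz":25,"rx":0,"ry":0,"rz":0,"grip":20},
  {"tx":45,"ty":0,"tz":25,"rx":0,"ry":0,"rz":0,"grip":20},
  {"tx":45,"ty":0,"tz":25,"rx":0,"ry":0,"rz":0,"grip":20},
  {"tx":30,"ty":0,"tz":18,"rx":0,"ry":0,"rz":0,"grip":20},
])

```text
time_s: 5.4
tool_pos: [0.6129, -0.0907, 0.3602]
orientation: [[-0.084, -0.001, 0.996], [-0.996, -0.0, -0.084], [0.0, -1.0, -0.001]]
wrist_force: [0.9, -0.3, -1.9]
gripper_width: 0.041
```

Emit:
carry_out([
  {"tx":20,"ty":0,"tz":10,"rx":0,"ry":0,"rz":0,"grip":20},
  {"tx":0,"ty":0,"tz":0,"rx":0,"ry":0,"rz":0,"grip":20},
  {"tx":0,"ty":0,"tz":0,"rx":0,"ry":0,"rz":0,"grip":20},
  {"tx":0,"ty":0,"tz":0,"rx":0,"ry":0,"rz":0,"grip":20},
])

```text
time_s: 5.9
tool_pos: [0.6205, -0.1081, 0.3609]
orientation: [[-0.082, -0.0, 0.997], [-0.997, 0.0, -0.082], [-0.0, -1.0, -0.0]]
wrist_force: [0.1, -1.0, -3.2]
gripper_width: 0.0413
```

```bash

python3 -c "
from h import *
goto(.6262,-.1185,.36)
snap('scene','scene2');snap('top','top2')
a=cv2.imread('pics/scene2.png')[100:330,190:420];b=cv2.imread('pics/top2.png')[150:300,290:440]
cv2.imwrite('pics/z6.png',np.hstack([cv2.resize(a,(400,400)),cv2.resize(b,(400,400))]))
"
```

```text
t 5.9 pos [ 0.6205 -0.1081  0.3609] F [ 0.1 -1.  -3.2] T [ 0.03 -0.03  0.01] w 0.0413 j [-9.9 24.9  9.5 74.6  0.  84.8]
shift mm [9.9 0.9 6.5] head -4.68 ydown [-2.e-04  1.e-04 -1.e+00]
```

View pics/z6.png

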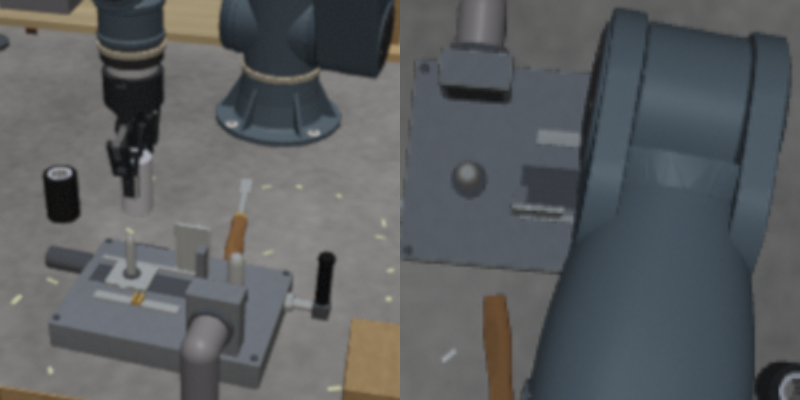

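Emit:
carry_out([
  {"tx":5,"ty":5,"tz":3.5,"rx":0,"ry":0,"rz":0,"grip":20},
  {"tx":5,"ty":14,"tz":3,"rx":0,"ry":0,"rz":0,"grip":20},
  {"tx":0,"ty":14,"tz":0,"rx":0,"ry":0,"rz":0,"grip":20},
  {"tx":0,"ty":0,"tz":0,"rx":0,"ry":0,"rz":0,"grip":20},
  {"tx":0,"ty":0,"tz":0,"rx":0,"ry":0,"rz":0,"grip":20},
])

```text
time_s: 6.62
tool_pos: [0.6265, -0.1196, 0.3277]
orientation: [[-0.083, -0.0, 0.997], [-0.997, -0.0, -0.083], [0.0, -1.0, -0.0]]
wrist_force: [-0.5, -0.7, -3.1]
gripper_width: 0.0407
```

```bash

python3 -c "
from h import *
goto(.6262,-.1185,.327)
s=snap('scene','scene3')
p=manip.sense()['tool_pos'];
for dx in(0,): print(proj(s,[p[0],p[1],p[2]-.2018]),proj(s,[.6262,-.1185,.117]),proj(s,[.6262,-.1185,.057]))
a=cv2.imread('pics/scene3.png')[195:275,235:295]
cv2.imwrite('pics/z7.png',cv2.resize(a,(450,600),interpolation=cv2.INTER_NEAREST))
"
```

```text
t 6.625 pos [ 0.6265 -0.1196  0.3277] F [-0.5 -0.7 -3.1] T [ 0.03 -0.04  0.01] w 0.0407 j [-10.8  26.5   7.2  70.7  -0.   83.9]
shift mm [-1.1  0.7 -0.4] head -4.76 ydown [-3.e-04 -0.e+00 -1.e+00]
(np.float64(264.0624899531997), np.float64(231.35833322046878)) (np.float64(264.7259993837787), np.float64(234.5516330242782)) (np.float64(265.72294851874955), np.float64(254.84196794833923))
```

View pics/z7.png

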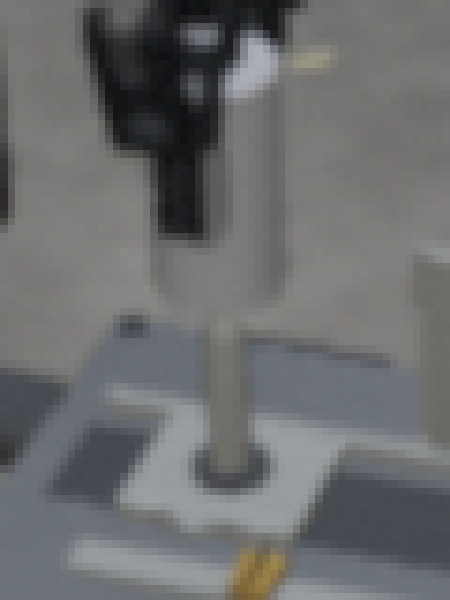

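```bash
cat >> h.py <<'E'
def edges(f,v,u0,u1,av=1):
    g=cv2.cvtColor(cv2.imread(f'pics/{f}.png'),6).astype(float)
    return g[v-av:v+av+1,u0:u1].mean(0).round().astype(int)
E
python3 -c "
from h import *
print('u from 250')
for v in(218,221,224,227,230,232,234): print(v,edges('scene3',v,250,280,0))
print()
for v in(239,241,243,245,247): print(v,edges('scene3',v,250,280,0))
"
```

```text
u from 250
218 [122 122 122 118 100  67  34  29  32  28  27  46  78  92  95 107 120 120
 117 114 108 103 108 119 122 123 123 123 122 121]
221 [128 130 128 127 118  89  47  31  32  25  27  41  73  91  93 102 119 121
 118 114 110 103 106 119 123 123 123 123 124 123]
224 [128 128 129 130 122  91  46  30  32  29  24  37  69  93  95 106 120 122
 119 114 109 102 105 118 126 127 126 126 125 125]
227 [130 131 132 132 124 106 102 102 102 101  93  90  95 106 115 122 123 121
 118 114 109 103 106 120 128 129 128 127 127 126]
230 [132 134 137 135 129 113 107 114 118 122 123 124 124 125 126 125 123 122
 119 114 109 102 103 114 126 130 131 132 132 133]
232 [132 131 133 134 130 118 111 113 118 121 123 124 125 125 125 125 122 122
 120 114 110 105 110 123 131 131 133 132 132 132]
234 [134 134 135 135 135 132 123 118 118 120 123 124 124 125 125 125 122 122
 118 116 114 115 120 130 132 133 133 131 131 128]

239 [ 99  85  81  85  96 106 109 111 109 113 115 110 108 122 129 127 117 107
 108 113 114 114 118 119 122 123 123 122 122 125]
241 [107 107 108 109 108 109 110 109 110 108 108 105 103 111 116 114 108 101
  99 103 106 108 105  98  92  93  95  94  98 106]
243 [107 108 108 109 110 109 110 109 109 110 109 104 102 109 114 113 108 102
 105 111 112 111 112 112 112 112 114 113 111 109]
245 [113 112 110 109 109 108 108 108 108 109 109 105 103 109 114 112 108 101
 102 109 111 111 112 112 112 112 112 113 112 112]
247 [140 143 140 136 134 132 127 125 122 117 114 108 103 108 113 110 108 101
 101 108 110 112 111 111 112 114 112 113 113 112]
```

```bash
python3 -c "
from h import *
g=cv2.cvtColor(cv2.imread('pics/scene3.png'),6).astype(int)
print('v from 224'); 
for u in(256,258,260,262,264,266,268,270): print(u,g[224:246,u])
print('v from 248, flange/axle base')
for u in(260,262,263,264,265,266,267,268,270): print(u,g[246:268,u])
s=load('scene3');p=manip.sense()['tool_pos'];c=-s['R'].T@s['t'];d=(c-p)[:2];d/=np.linalg.norm(d)
print('drum bottom front pred',proj(s,[p[0]+.021*d[0],p[1]+.021*d[1],p[2]-.2018]))
print('drum top rear pred',proj(s,[p[0]-.021*d[0],p[1]-.021*d[1],p[2]-.1218]))
a=np.array([.6262,-.1185])
for r in(.007,.009,.0105,.012): print('axle base front pred r',r,proj(s,[*(a+r*d),.057]),proj(s,[*(a-r*d),.057]))
print(d)
"
```

```text
v from 224
256 [ 46  58  80 102 108 108 107 109 111 114 123 128 130 124 114 109 110 110
 108 110 110 108]
258 [ 32  35  69 102 116 119 118 117 118 117 118 121 124 124 116 109 108 110
 110 109 109 108]
260 [ 24  28  57  93 115 123 123 122 123 123 123 124 126 128 125 115 109 108
 109 109 108 109]
262 [ 69  70  78  95 114 124 124 125 125 125 124 124 123 121 117 108 103 103
 103 102 102 103]
264 [ 95 100 106 115 121 125 126 125 125 125 125 125 124 128 133 129 122 116
 115 114 114 114]
266 [120 120 123 123 123 122 123 124 122 125 122 123 125 126 123 117 110 108
 107 108 108 108]
268 [119 117 118 118 119 119 119 118 120 118 118 121 126 134 127 108  92  99
 103 105 103 102]
270 [109 109 110 109 108 108 109 109 110 111 114 121 130 133 129 114  94 106
 112 112 112 111]
v from 248, flange/axle base
260 [109 114 132 151 154 156 156 156 150 137 125 123 127 142 152 156 156 154
 152 136 113 110]
262 [101 103 112 124 129 134 139 133 113  92  82  76  73  89 125 150 155 153
 145 124 112 112]
263 [108 108 109 111 112 112 114 112 105  99  96  89  74  77 114 149 156 153
 141 116 108 112]
264 [113 113 11
[... 676 characters left out ...]
.3741361536853), np.float64(197.47221411467828))
axle base front pred r 0.007 (np.float64(265.8112757411935), np.float64(256.5695019421806)) (np.float64(265.63542583358526), np.float64(253.1301693694858))
axle base front pred r 0.009 (np.float64(265.836661417081), np.float64(257.06600366428654)) (np.float64(265.6105655879795), np.float64(252.6439441923452))
axle base front pred r 0.0105 (np.float64(265.85574452855434), np.float64(257.4392376782889)) (np.float64(265.59196276519003), np.float64(252.28010382851383))
axle base front pred r 0.012 (np.float64(265.8748653534608), np.float64(257.81320930450147)) (np.float64(265.57339613444935), np.float64(251.91697132113842))
[0.95320603 0.30232146]
```

```bash
python3 -c "
from h import *
s=load('scene0');t=load('top0')
print('drive drum top pred',proj(s,[.4288,-.2921,.08]),'idler',proj(s,[.4406,.2852,.08]))
b=cv2.imread('pics/scene0.png')
f=lambda i,u,v,w=38:cv2.convertScaleAbs(cv2.resize(i[v:v+w,u:u+w],(380,380),interpolation=cv2.INTER_NEAREST),alpha=1.3)
cv2.imwrite('pics/z8.png',np.hstack([f(b,208,190),f(b,416,218)]))
for (u0,v0,th,zc) in((208,190,125,0),(416,218,148,0)):
    g=cv2.cvtColor(b,6)[v0:v0+38,u0:u0+38]; up=cv2.resize(g,None,fx=8,fy=8,interpolation=cv2.INTER_CUBIC)
    print(g.max())
"
```

```text
drive drum top pred (np.float64(224.43882301638484), np.float64(198.27288669948476)) idler (np.float64(436.2239742975247), np.float64(226.01097460362945))
156
170
```

View pics/z8.png

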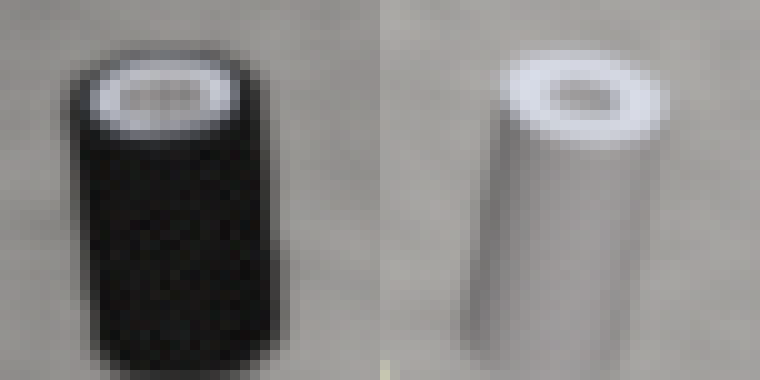

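```bash
python3 -c "
from h import *
s=load('scene3');P=cloud(s)
c=-s['R'].T@s['t']
def fit(m,r,n):
    p=P[m]; 
    from scipy.optimize import least_squares
    f=lambda q:(np.hypot(p[:,0]-q[0],p[:,1]-q[1])-r)
    q=least_squares(f,[.6,-.12],loss='soft_l1',f_scale=.002); print(n,len(p),q.x.round(4),'res',np.std(q.fun).round(4),'z',p[:,2].min().round(3),p[:,2].max().round(3))
M=np.zeros((480,640),bool);M[228:232,257:272]=1;fit(M,.021,'drum')
M=np.zeros((480,640),bool);M[212:226,267:272]=1;M[228:232,257:272]=1;fit(M,.021,'drum')
M=np.zeros((480,640),bool);M[240:254,263:267]=1;fit(M,.007,'axle')
print(P[230,264],P[245,264],P[245,265])
s=load('scene0');P=cloud(s)
M=np.zeros((480,640),bool);M[238:254,263:267]=1;fit(M,.007,'axle0')
M=np.zeros((480,640),bool);M[254:262,320:330]=1;fit(M,.012,'drax0')
M=np.zeros((480,640),bool);M[235:248,428:440]=1;fit(M,.021,'idrum0')
M=np.zeros((480,640),bool);M[207:221,219:234]=1;fit(M,.028,'ddrum0')
"
```

```text
drum 60 [ 0.6264 -0.1194] res 0.1758 z 0.133 0.805
drum 130 [ 0.6267 -0.1199] res 0.1206 z 0.133 0.805
axle 56 [ 0.6406 -0.1203] res 0.002 z 0.067 0.11
[ 0.6467386  -0.11321842  0.14434887] [ 0.63775989 -0.11791557  0.09474365] [ 0.63441498 -0.11649937  0.09261538]
axle0 64 [ 0.6407 -0.1194] res 0.0021 z 0.067 0.111
drax0 80 [0.6403 0.0308] res 0.0129 z 0.042 0.104
idrum0 156 [0.4423 0.2858] res 0.0895 z 0.02 0.805
ddrum0 210 [ 0.4305 -0.2919] res 0.0837 z 0.019 0.805
```

```bash
python3 -c "
from h import *
from scipy.optimize import least_squares
def fit(P,s,M,r,n,q0):
    p=P[M&(s['depth']>0)&(P[...,2]<.2)&(P[...,2]>.06)]; c=(-s['R'].T@s['t'])[:2]
    f=lambda q:(np.hypot(p[:,0]-q[0],p[:,1]-q[1])-r)
    q=least_squares(f,q0,loss='soft_l1',f_scale=.001); 
    d=c-p[:,:2];d/=np.linalg.norm(d,axis=1)[:,None]
    print(n,len(p),q.x.round(4),'res',np.std(q.fun).round(4),'front med',np.median(p[:,:2],0).round(4))
for f in('scene0','scene1','scene2','scene3'):
  s=load(f);P=cloud(s)
  M=np.zeros((480,640),bool);M[240:254,262:268]=1;fit(P,s,M,.007,f+' axle',[.628,-.119])
  if f!='scene3':
    M=np.zeros((480,640),bool);M[250:262,319:331]=1;fit(P,s,M,.012,'drax',[.64,.03])
M=np.zeros((480,640),bool);M[228:232,256:272]=1;fit(P,s,M,.021,'drum',[.626,-.12])
M[212:228,266:272]=1;fit(P,s,M,.021,'drum',[.626,-.12])
"
```

```text
scene0 axle 74 [ 0.6286 -0.1181] res 0.0017 front med [ 0.6343 -0.1172]
drax 120 [0.6403 0.0312] res 0.0018 front med [0.6503 0.0329]
scene1 axle 75 [ 0.6287 -0.1181] res 0.0014 front med [ 0.6342 -0.1165]
drax 119 [0.6401 0.0311] res 0.0018 front med [0.6497 0.0333]
scene2 axle 75 [ 0.6288 -0.1183] res 0.0018 front med [ 0.6347 -0.1166]
drax 120 [0.6405 0.0307] res 0.0017 front med [0.6502 0.0327]
scene3 axle 75 [ 0.6288 -0.1183] res 0.0016 front med [ 0.6344 -0.1165]
drum 62 [ 0.6263 -0.1195] res 0.002 front med [ 0.6444 -0.1131]
drum 158 [ 0.6265 -0.1199] res 0.0018 front med [ 0.6416 -0.1053]
```

Emit:
carry_out([
  {"tx":-1.0,"ty":0,"tz":2.0,"rx":0,"ry":0,"rz":0,"grip":20},
  {"tx":0,"ty":5,"tz":0,"rx":0,"ry":0,"rz":0,"grip":20},
  {"tx":0,"ty":6,"tz":0,"rx":0,"ry":0,"rz":0,"grip":20},
  {"tx":0,"ty":6,"tz":0,"rx":0,"ry":0,"rz":0,"grip":20},
  {"tx":0,"ty":6,"tz":0,"rx":0,"ry":0,"rz":0,"grip":20},
  {"tx":0,"ty":0,"tz":0,"rx":0,"ry":0,"rz":0,"grip":20},
  {"tx":0,"ty":0,"tz":0,"rx":0,"ry":0,"rz":0,"grip":20},
])

```text
time_s: 7.55
tool_pos: [0.6286, -0.1189, 0.3048]
orientation: [[-0.083, 0.0, 0.997], [-0.997, -0.0, -0.083], [0.0, -1.0, 0.0]]
wrist_force: [0.2, -0.4, -2.6]
gripper_width: 0.0411
```

```bash

python3 -c "
from h import *
goto(.6285,-.1183,.2588)
"
```

```text
t 7.55 pos [ 0.6286 -0.1189  0.3048] F [ 0.2 -0.4 -2.6] T [ 0.03 -0.02 -0.01] w 0.0411 j [-10.7  27.4   5.2  67.8  -0.   84.1]
shift mm [-0.6 46.  -0.2] head -4.76 ydown [ 1.e-04 -1.e-04 -1.e+00]
```

Emit:
carry_out([
  {"tx":-0.4,"ty":8,"tz":0,"rx":0,"ry":0,"rz":0,"grip":20},
  {"tx":0,"ty":8,"tz":0,"rx":0,"ry":0,"rz":0,"grip":20},
  {"tx":0,"ty":8,"tz":0,"rx":0,"ry":0,"rz":0,"grip":20},
  {"tx":0,"ty":8,"tz":0,"rx":0,"ry":0,"rz":0,"grip":20},
  {"tx":0,"ty":6,"tz":0,"rx":0,"ry":0,"rz":0,"grip":20},
  {"tx":0,"ty":4,"tz":0,"rx":0,"ry":0,"rz":0,"grip":20},
  {"tx":0,"ty":2,"tz":0,"rx":0,"ry":0,"rz":0,"grip":20},
  {"tx":0,"ty":0,"tz":0,"rx":0,"ry":0,"rz":0,"grip":20},
  {"tx":0,"ty":0,"tz":0,"rx":0,"ry":0,"rz":0,"grip":20},
])

```text
time_s: 8.68
tool_pos: [0.6287, -0.1185, 0.261]
orientation: [[-0.083, 0.0, 0.997], [-0.997, -0.0, -0.083], [0.0, -1.0, 0.0]]
wrist_force: [0.9, 1.1, -2.2]
gripper_width: 0.0407
```

```bash

python3 -c "
from h import *
goto(.6285,-.1183,.2588)
"
```

```text
t 8.675 pos [ 0.6287 -0.1185  0.261 ] F [ 0.9  1.1 -2.2] T [ 0.01  0.01 -0.02] w 0.0407 j [-10.7  29.    1.2  62.2  -0.   84.1]
shift mm [-0.1  2.2 -0.2] head -4.75 ydown [ 4.e-04 -2.e-04 -1.e+00]
```

Almost there; press the last 2–3 mm gently.

Emit:
carry_out([
  {"tx":0,"ty":1,"tz":0,"rx":0,"ry":0,"rz":0,"grip":20},
  {"tx":0,"ty":1,"tz":0,"rx":0,"ry":0,"rz":0,"grip":20},
  {"tx":0,"ty":0.7,"tz":0,"rx":0,"ry":0,"rz":0,"grip":20},
  {"tx":0,"ty":0,"tz":0,"rx":0,"ry":0,"rz":0,"grip":20},
  {"tx":0,"ty":0,"tz":0,"rx":0,"ry":0,"rz":0,"grip":20},
])

```text
time_s: 9.3
tool_pos: [0.6286, -0.1185, 0.2588]
orientation: [[-0.083, 0.001, 0.997], [-0.997, -0.0, -0.083], [0.0, -1.0, 0.001]]
wrist_force: [-2.2, 0.8, 6.2]
gripper_width: 0.041
```

```bash

python3 -c "
from h import *
goto(.6285,-.1183,.2588)
"
```

```text
t 9.3 pos [ 0.6286 -0.1185  0.2588] F [-2.2  0.8  6.2] T [ 0.06  0.64 -0.01] w 0.041 j [-10.7  29.1   1.   61.9  -0.   84.1]
shift mm [-0.2 -0.  -0.1] head -4.76 ydown [ 7.e-04 -3.e-04 -1.e+00]
```

Emit:
carry_out([
  {"tx":0,"ty":0,"tz":0,"rx":0,"ry":0,"rz":0,"grip":60},
  {"tx":0,"ty":0,"tz":0,"rx":0,"ry":0,"rz":0,"grip":85},
  {"tx":0,"ty":0,"tz":0,"rx":0,"ry":0,"rz":0,"grip":85},
  {"tx":0,"ty":0,"tz":0,"rx":0,"ry":0,"rz":0,"grip":85},
  {"tx":0,"ty":-15,"tz":0,"rx":0,"ry":0,"rz":0,"grip":85},
  {"tx":0,"ty":-30,"tz":0,"rx":0,"ry":0,"rz":0,"grip":85},
  {"tx":0,"ty":-30,"tz":0,"rx":0,"ry":0,"rz":0,"grip":85},
  {"tx":15,"ty":-20,"tz":-15,"rx":0,"ry":0,"rz":0,"grip":85},
  {"tx":40,"ty":0,"tz":-40,"rx":0,"ry":0,"rz":0,"grip":85},
  {"tx":44,"ty":0,"tz":-43,"rx":0,"ry":0,"rz":0,"grip":85},
  {"tx":44,"ty":0,"tz":-43,"rx":0,"ry":0,"rz":0,"grip":85},
  {"tx":36,"ty":10,"tz":-34,"rx":0,"ry":0,"rz":0,"grip":85},
])

```text
time_s: 10.8
tool_pos: [0.4366, -0.2837, 0.3442]
orientation: [[-0.084, 0.001, 0.996], [-0.996, -0.001, -0.084], [0.001, -1.0, 0.001]]
wrist_force: [-0.8, -0.5, 0.3]
gripper_width: 0.0851
```

Emit:
carry_out([
  {"tx":10,"ty":15,"tz":-8,"rx":0,"ry":0,"rz":0,"grip":85},
  {"tx":0,"ty":15,"tz":0,"rx":0,"ry":0,"rz":0,"grip":85},
  {"tx":0,"ty":0,"tz":0,"rx":0,"ry":0,"rz":0,"grip":85},
  {"tx":0,"ty":0,"tz":0,"rx":0,"ry":0,"rz":0,"grip":85},
])

```text
time_s: 11.3
tool_pos: [0.4311, -0.2911, 0.3133]
orientation: [[-0.082, 0.0, 0.997], [-0.997, -0.0, -0.082], [0.0, -1.0, 0.0]]
wrist_force: [0.7, 0.1, -0.2]
gripper_width: 0.0852
```

```bash

python3 -c "
from h import *
goto(.4305,-.2919,.203)
snap('scene','scene4')
s=snap('top','top4')
a=cv2.imread('pics/scene4.png')[180:330,150:390];b=cv2.imread('pics/top4.png')[150:270,255:435]
cv2.imwrite('pics/z9.png',np.vstack([cv2.resize(a,(480,300)),cv2.resize(b,(480,300))]))
"
```

```text
t 11.3 pos [ 0.4311 -0.2911  0.3133] F [ 0.7  0.1 -0.2] T [-0.02 -0.01  0.05] w 0.0852 j [-34.   15.9 -11.5  62.6  -0.   60.7]
shift mm [  0.8 110.3  -0.5] head -4.69 ydown [ 1.e-04 -1.e-04 -1.e+00]
```

View pics/z9.png

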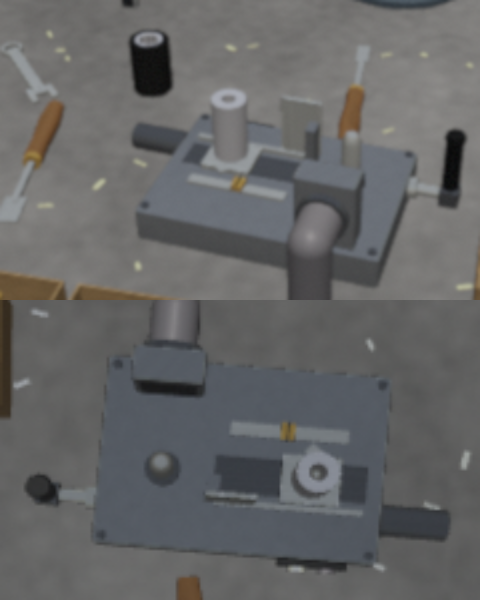

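Idler drum stands seated upright on the slide. Now grasp the drive drum.

Emit:
carry_out([
  {"tx":0.8,"ty":20,"tz":-0.5,"rx":0,"ry":0,"rz":0,"grip":85},
  {"tx":0,"ty":25,"tz":0,"rx":0,"ry":0,"rz":0,"grip":85},
  {"tx":0,"ty":25,"tz":0,"rx":0,"ry":0,"rz":0,"grip":85},
  {"tx":0,"ty":25,"tz":0,"rx":0,"ry":0,"rz":0,"grip":85},
  {"tx":0,"ty":15,"tz":0,"rx":0,"ry":0,"rz":0,"grip":85},
  {"tx":0,"ty":0,"tz":0,"rx":0,"ry":0,"rz":0,"grip":85},
  {"tx":0,"ty":0,"tz":0,"rx":0,"ry":0,"rz":0,"grip":68},
  {"tx":0,"ty":0,"tz":0,"rx":0,"ry":0,"rz":0,"grip":60},
  {"tx":0,"ty":0,"tz":0,"rx":0,"ry":0,"rz":0,"grip":50},
  {"tx":0,"ty":0,"tz":0,"rx":0,"ry":0,"rz":0,"grip":35},
  {"tx":0,"ty":0,"tz":0,"rx":0,"ry":0,"rz":0,"grip":35},
])

```text
time_s: 12.78
tool_pos: [0.4303, -0.2926, 0.2042]
orientation: [[-0.083, 0.002, 0.997], [-0.997, -0.001, -0.083], [0.001, -1.0, 0.002]]
wrist_force: [0.7, 0.1, 6.8]
gripper_width: 0.0542
```

```bash

python3 -c "
from h import *
goto(.4305,-.2919,.203)
"
```

```text
t 12.775 pos [ 0.4303 -0.2926  0.2042] F [0.7 0.1 6.8] T [ 0.24  0.28 -0.08] w 0.0542 j [-34.2  21.7 -21.   47.2   0.   60.5]
shift mm [-0.7  1.2  0.2] head -4.76 ydown [ 0.0016 -0.0011 -1.    ]
```

Emit:
carry_out([
  {"tx":0,"ty":-20,"tz":0,"rx":0,"ry":0,"rz":0,"grip":35},
  {"tx":0,"ty":-35,"tz":0,"rx":0,"ry":0,"rz":0,"grip":35},
  {"tx":0,"ty":-40,"tz":0,"rx":0,"ry":0,"rz":0,"grip":35},
  {"tx":-15,"ty":-40,"tz":8,"rx":0,"ry":0,"rz":0,"grip":35},
  {"tx":-35,"ty":-25,"tz":20,"rx":0,"ry":0,"rz":0,"grip":35},
  {"tx":-42,"ty":0,"tz":22,"rx":0,"ry":0,"rz":0,"grip":35},
  {"tx":-42,"ty":0,"tz":22,"rx":0,"ry":0,"rz":0,"grip":35},
  {"tx":-42,"ty":0,"tz":22,"rx":0,"ry":0,"rz":0,"grip":35},
  {"tx":-42,"ty":0,"tz":22,"rx":0,"ry":0,"rz":0,"grip":35},
  {"tx":-42,"ty":0,"tz":22,"rx":0,"ry":0,"rz":0,"grip":35},
  {"tx":-42,"ty":0,"tz":22,"rx":0,"ry":0,"rz":0,"grip":35},
  {"tx":-25,"ty":0,"tz":14,"rx":0,"ry":0,"rz":0,"grip":35},
])

```text
time_s: 14.28
tool_pos: [0.6312, 0.0211, 0.3629]
orientation: [[-0.081, -0.0, 0.997], [-0.997, 0.0, -0.081], [-0.0, -1.0, -0.0]]
wrist_force: [0.5, -0.2, -2.2]
gripper_width: 0.0543
```

Emit:
carry_out([
  {"tx":-10,"ty":0,"tz":6,"rx":0,"ry":0,"rz":0,"grip":35},
  {"tx":0,"ty":0,"tz":0,"rx":0,"ry":0,"rz":0,"grip":35},
  {"tx":0,"ty":0,"tz":0,"rx":0,"ry":0,"rz":0,"grip":35},
  {"tx":0,"ty":0,"tz":0,"rx":0,"ry":0,"rz":0,"grip":35},
])

```text
time_s: 14.78
tool_pos: [0.6369, 0.0276, 0.3633]
orientation: [[-0.084, 0.0, 0.996], [-0.996, -0.0, -0.084], [0.0, -1.0, 0.0]]
wrist_force: [0.7, -0.6, -2.2]
gripper_width: 0.0547
```

```bash

python3 -c "
from h import *
goto(.6403,.0304,.329)
"
```

```text
t 14.775 pos [0.6369 0.0276 0.3633] F [ 0.7 -0.6 -2.2] T [-0.03  0.03  0.03] w 0.0547 j [ 2.5 25.6 11.1 75.4 -0.  97.3]
shift mm [-3.1 34.3  3.2] head -4.83 ydown [ 1.e-04 -2.e-04 -1.e+00]
```

Emit:
carry_out([
  {"tx":-3.1,"ty":10,"tz":3.2,"rx":0,"ry":0,"rz":0,"grip":35},
  {"tx":0,"ty":14,"tz":0,"rx":0,"ry":0,"rz":0,"grip":35},
  {"tx":0,"ty":10,"tz":0,"rx":0,"ry":0,"rz":0,"grip":35},
  {"tx":0,"ty":0,"tz":0,"rx":0,"ry":0,"rz":0,"grip":35},
  {"tx":0,"ty":0,"tz":0,"rx":0,"ry":0,"rz":0,"grip":35},
])

```text
time_s: 15.4
tool_pos: [0.6408, 0.0314, 0.3291]
orientation: [[-0.083, 0.0, 0.997], [-0.997, -0.0, -0.083], [0.0, -1.0, 0.0]]
wrist_force: [-0.3, 0.1, -2.0]
gripper_width: 0.0543
```

```bash

python3 -c "
from h import *
from scipy.optimize import least_squares
goto(.6403,.0304,.2612)
s=snap('scene','scene5');P=cloud(s)
a=cv2.imread('pics/scene5.png')[185:275,285:365]
cv2.imwrite('pics/z10.png',cv2.resize(a,(533,600),interpolation=cv2.INTER_NEAREST))
"
```

```text
t 15.4 pos [0.6408 0.0314 0.3291] F [-0.3  0.1 -2. ] T [-0.02 -0.02  0.  ] w 0.0543 j [ 2.8 26.9  8.  71.1 -0.  97.6]
shift mm [ 1.  67.9 -0.4] head -4.75 ydown [ 1.e-04 -1.e-04 -1.e+00]
```

View pics/z10.png

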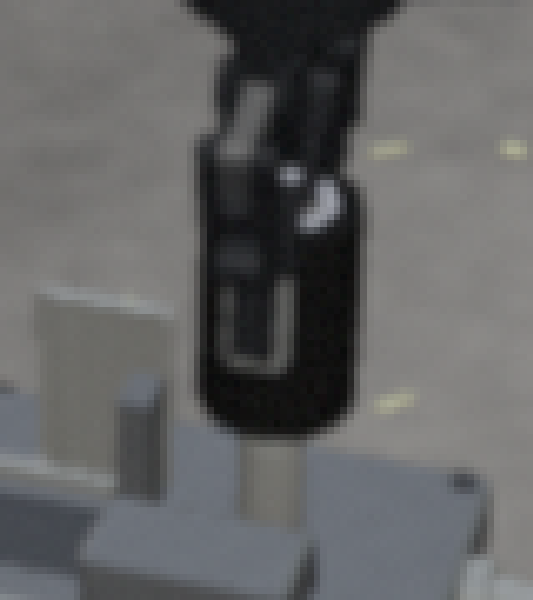

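```bash

python3 -c "
from h import *
from scipy.optimize import least_squares
s=load('scene5');P=cloud(s)
print([np.round(proj(s,[.6403,.0311,z]),2) for z in(.057,.09,.107,.125,.15)])
for v in(240,243,245,247): print(v,edges('scene5',v,310,344,0))
for v in(254,256,258,260): print(v,edges('scene5',v,312,336,0))
def fit(M,r,n,q0):
    p=P[M&(s['depth']>0)&(P[...,2]<.25)&(P[...,2]>.06)]
    q=least_squares(lambda q:(np.hypot(p[:,0]-q[0],p[:,1]-q[1])-r),q0,loss='soft_l1',f_scale=.001); print(n,len(p),q.x.round(4),np.std(q.fun).round(4),p[:,2].min(),p[:,2].max())
M=np.zeros((480,640),bool);M[253:262,321:330]=1;fit(M,.012,'ax',[.64,.03])
M=np.zeros((480,640),bool);M[242:247,317:336]=1;M[225:246,331:337]=1;fit(M,.028,'drum',[.64,.03])
M=np.zeros((480,640),bool);M[241:247,316:337]=1;fit(M,.028,'drum',[.64,.03])
"
```

```text
[array([325.11, 266.6 ]), array([325.5 , 255.45]), array([325.71, 249.56]), array([325.93, 243.23]), array([326.24, 234.24])]
240 [111 118 123 112  72  31  15  16  23  36  43  48  51  56  63  70  73  56
  28  18  17  19  18  19  17  18  17  38  89 123 130 130 130 129]
243 [101 115 119 109  75  31  14  14  18  17  14  16  15  19  20  18  18  17
  16  18  20  13  21  20  16  14  16  42  90 124 131 131 132 135]
245 [102 116 122 121 105  62  21  14  16  13  12  19  18  22  17  20  15  20
  19  14  18  19  17  15  15  14  23  62 104 129 139 149 161 167]
247 [103 114 120 123 121 105  71  40  23  16  16  16  16  16  18  17  17  18
  19  17  16  20  20  15  21  40  73 109 132 136 136 137 139 137]
254 [113 113 113 114 114 113 113 112 105  97 102 108 111 113 114 114 111 106
 106 111 112 113 112 113]
256 [113 113 113 114 113 113 114 110 104  96 103 109 110 112 113 112 109 104
 104 110 112 113 112 113]
258 [114 112 111 113 113 112 112 111 104  96 101 109 111 112 112 111 108 105
 103 110 112 112 113 113]
260 [110 111 111 113 111 112 112 107 101  95 102 107 110 113 111 111 106 102
 104 109 110 113 113 112]
ax 81 [0.641  0.0313] 0.0016 0.0758312163458924 0.1068609884600244
drum 199 [0.6409 0.0318] 0.0015 0.12949569922294854 0.19340410959460044
drum 124 [0.6406 0.0315] 0.0016 0.12759853338528612 0.15298710541928992
```

Emit:
carry_out([
  {"tx":0.5,"ty":5,"tz":0,"rx":0,"ry":0,"rz":0,"grip":35},
  {"tx":0,"ty":6,"tz":0,"rx":0,"ry":0,"rz":0,"grip":35},
  {"tx":0,"ty":6,"tz":0,"rx":0,"ry":0,"rz":0,"grip":35},
  {"tx":0,"ty":6,"tz":0,"rx":0,"ry":0,"rz":0,"grip":35},
  {"tx":0,"ty":0,"tz":0,"rx":0,"ry":0,"rz":0,"grip":35},
  {"tx":0,"ty":0,"tz":0,"rx":0,"ry":0,"rz":0,"grip":35},
])

```text
time_s: 16.2
tool_pos: [0.6408, 0.0309, 0.3061]
orientation: [[-0.083, 0.0, 0.997], [-0.997, -0.0, -0.083], [0.0, -1.0, 0.0]]
wrist_force: [0.3, -0.6, -2.9]
gripper_width: 0.0539
```

```bash

python3 -c "
from h import *
goto(.6403,.0304,.2612)"
```

```text
t 16.2 pos [0.6408 0.0309 0.3061] F [ 0.3 -0.6 -2.9] T [-0.01 -0.03  0.03] w 0.0539 j [ 2.8 27.5  5.6 68.1 -0.  97.5]
shift mm [ 0.5 44.9 -0.4] head -4.75 ydown [ 1.e-04 -1.e-04 -1.e+00]
```

Emit:
carry_out([
  {"tx":0,"ty":8,"tz":0,"rx":0,"ry":0,"rz":0,"grip":35},
  {"tx":0,"ty":8,"tz":0,"rx":0,"ry":0,"rz":0,"grip":35},
  {"tx":0,"ty":8,"tz":0,"rx":0,"ry":0,"rz":0,"grip":35},
  {"tx":0,"ty":8,"tz":0,"rx":0,"ry":0,"rz":0,"grip":35},
  {"tx":0,"ty":6,"tz":0,"rx":0,"ry":0,"rz":0,"grip":35},
  {"tx":0,"ty":4,"tz":0,"rx":0,"ry":0,"rz":0,"grip":35},
  {"tx":0,"ty":2,"tz":0,"rx":0,"ry":0,"rz":0,"grip":35},
  {"tx":0,"ty":1,"tz":0,"rx":0,"ry":0,"rz":0,"grip":35},
  {"tx":0,"ty":0,"tz":0,"rx":0,"ry":0,"rz":0,"grip":35},
  {"tx":0,"ty":0,"tz":0,"rx":0,"ry":0,"rz":0,"grip":35},
])

```text
time_s: 17.45
tool_pos: [0.6408, 0.0309, 0.2612]
orientation: [[-0.083, 0.0, 0.997], [-0.997, -0.0, -0.083], [0.0, -1.0, 0.0]]
wrist_force: [-0.5, 0.4, -0.8]
gripper_width: 0.054
```

```bash

python3 -c "
from h import *
goto(.6403,.0304,.2612)"
```

```text
t 17.45 pos [0.6408 0.0309 0.2612] F [-0.5  0.4 -0.8] T [ 0.03  0.16 -0.03] w 0.054 j [ 2.8 29.1  1.5 62.4 -0.  97.5]
shift mm [ 0.5  0.  -0.4] head -4.75 ydown [ 3.e-04 -1.e-04 -1.e+00]
```

Just touching; press a little more.

Emit:
carry_out([
  {"tx":0,"ty":1,"tz":0,"rx":0,"ry":0,"rz":0,"grip":35},
  {"tx":0,"ty":0.5,"tz":0,"rx":0,"ry":0,"rz":0,"grip":35},
  {"tx":0,"ty":0,"tz":0,"rx":0,"ry":0,"rz":0,"grip":35},
  {"tx":0,"ty":0,"tz":0,"rx":0,"ry":0,"rz":0,"grip":35},
])

```text
time_s: 17.95
tool_pos: [0.6406, 0.0309, 0.2612]
orientation: [[-0.083, 0.001, 0.997], [-0.997, -0.0, -0.083], [-0.0, -1.0, 0.001]]
wrist_force: [-4.2, -0.6, 11.0]
gripper_width: 0.0538
```

```bash

python3 -c "
from h import *
goto(.6403,.0304,.2612)"
```

```text
t 17.95 pos [0.6406 0.0309 0.2612] F [-4.2 -0.6 11. ] T [-0.06  1.11  0.01] w 0.0538 j [ 2.8 29.1  1.4 62.2 -0.  97.5]
shift mm [ 0.5 -0.  -0.3] head -4.75 ydown [ 1.5e-03 -1.0e-04 -1.0e+00]
```

Emit:
carry_out([
  {"tx":0,"ty":0,"tz":0,"rx":0,"ry":0,"rz":0,"grip":65},
  {"tx":0,"ty":0,"tz":0,"rx":0,"ry":0,"rz":0,"grip":85},
  {"tx":0,"ty":0,"tz":0,"rx":0,"ry":0,"rz":0,"grip":85},
  {"tx":0,"ty":0,"tz":0,"rx":0,"ry":0,"rz":0,"grip":85},
  {"tx":0,"ty":-15,"tz":0,"rx":0,"ry":0,"rz":0,"grip":85},
  {"tx":0,"ty":-30,"tz":0,"rx":0,"ry":0,"rz":0,"grip":85},
  {"tx":0,"ty":-30,"tz":0,"rx":0,"ry":0,"rz":0,"grip":85},
  {"tx":-10,"ty":-20,"tz":-5,"rx":0,"ry":0,"rz":0,"grip":80},
  {"tx":-35,"ty":0,"tz":-10,"rx":0,"ry":0,"rz":0,"grip":70},
  {"tx":-35,"ty":0,"tz":-10,"rx":0,"ry":0,"rz":0,"grip":70},
  {"tx":-35,"ty":0,"tz":-10,"rx":0,"ry":0,"rz":0,"grip":70},
  {"tx":0,"ty":0,"tz":0,"rx":0,"ry":0,"rz":0,"grip":70},
])

```text
time_s: 19.45
tool_pos: [0.6149, 0.1506, 0.3556]
orientation: [[-0.08, 0.001, 0.997], [-0.997, 0.001, -0.08], [-0.001, -1.0, 0.001]]
wrist_force: [1.0, -0.3, -0.5]
gripper_width: 0.0698
```

```bash

python3 -c "
from h import *
from scipy.optimize import least_squares
goto(.6156,.1493,.24)
s=load('scene4');P=cloud(s)
def fit(M,r,n,q0):
    p=P[M&(s['depth']>0)&(P[...,2]<.25)&(P[...,2]>.04)]
    q=least_squares(lambda q:(np.hypot(p[:,0]-q[0],p[:,1]-q[1])-r),q0,loss='soft_l1',f_scale=.001); print(n,len(p),q.x.round(4),np.std(q.fun).round(4),p[:,2].min(),p[:,2].max())
M=np.zeros((480,640),bool);M[253:272,372:382]=1;fit(M,.011,'grip',[.615,.149])
print(edges('scene4',262,365,390,0), proj(s,[.6156,.1493,.085]))
snap('scene','scene6');snap('top','top6')
a=cv2.imread('pics/scene6.png')[150:330,200:440];b=cv2.imread('pics/top6.png')[150:330,200:440]
cv2.imwrite('pics/z11.png',np.vstack([cv2.resize(a,(400,300)),cv2.resize(b,(400,300))]))
"
```

```text
t 19.45 pos [0.6149 0.1506 0.3556] F [ 1.  -0.3 -0.5] T [ 0.01 -0.01 -0.03] w 0.0698 j [ 13.8  25.3   9.4  74.    0.  108.3]
shift mm [  1.3 115.6   0.7] head -4.58 ydown [ 9.e-04  5.e-04 -1.e+00]
grip 172 [0.6152 0.1487] 0.0015 0.04882379084285843 0.10889262028244155
[130 130 127 126 124 121 102  53  12   9  15  14  15  11  28  68 108 125
 126 123 123 122 123 124 125] (np.float64(377.0427458998958), np.float64(257.57642954932976))
```

View pics/z11.png

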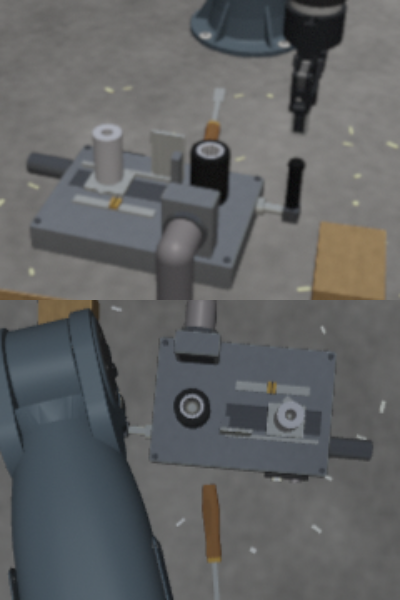

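Emit:
carry_out([
  {"tx":1.5,"ty":20,"tz":0.4,"rx":0,"ry":0,"rz":0,"grip":60},
  {"tx":0,"ty":25,"tz":0,"rx":0,"ry":0,"rz":0,"grip":60},
  {"tx":0,"ty":25,"tz":0,"rx":0,"ry":0,"rz":0,"grip":60},
  {"tx":0,"ty":25,"tz":0,"rx":0,"ry":0,"rz":0,"grip":60},
  {"tx":0,"ty":20,"tz":0,"rx":0,"ry":0,"rz":0,"grip":60},
  {"tx":0,"ty":0,"tz":0,"rx":0,"ry":0,"rz":0,"grip":50},
  {"tx":0,"ty":0,"tz":0,"rx":0,"ry":0,"rz":0,"grip":35},
  {"tx":0,"ty":0,"tz":0,"rx":0,"ry":0,"rz":0,"grip":25},
  {"tx":0,"ty":0,"tz":0,"rx":0,"ry":0,"rz":0,"grip":5},
  {"tx":0,"ty":0,"tz":0,"rx":0,"ry":0,"rz":0,"grip":5},
  {"tx":0,"ty":0,"tz":0,"rx":0,"ry":0,"rz":0,"grip":5},
])

```text
time_s: 20.92
tool_pos: [0.6151, 0.1468, 0.2407]
orientation: [[-0.083, -0.0, 0.997], [-0.997, 0.0, -0.083], [-0.0, -1.0, -0.0]]
wrist_force: [-4.8, -1.8, 6.9]
gripper_width: 0.0204
```

```bash

python3 -c "
from h import *
goto(.6152,.149,.24)
snap('top','top7');snap('scene','scene7')
b=cv2.imread('pics/top7.png')[190:225,345:395]
c=cv2.imread('pics/scene7.png')[245:285,235:290]
cv2.imwrite('pics/z12.png',cv2.convertScaleAbs(np.vstack([cv2.resize(b,(430,300),interpolation=4),cv2.resize(c,(430,300),interpolation=4)]),alpha=1.4))
"
```

```text
t 20.925 pos [0.6151 0.1468 0.2407] F [-4.8 -1.8  6.9] T [-0.12  1.1  -0.01] w 0.0204 j [ 13.4  29.2  -1.6  59.2   0.  108.2]
shift mm [-2.2  0.7 -0.1] head -4.75 ydown [-2.e-04  0.e+00 -1.e+00]
```

View pics/z12.png

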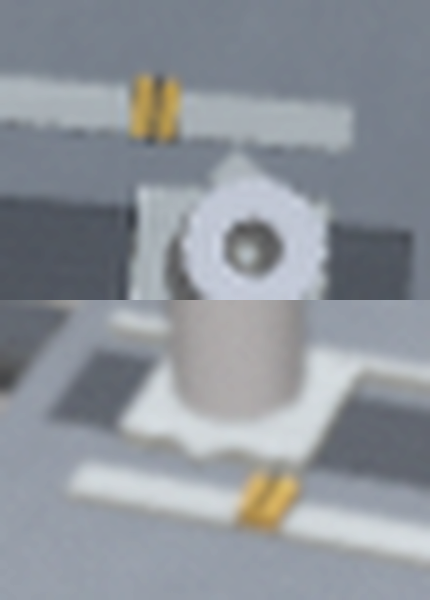

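Emit:
carry_out([
  {"tx":-2,"ty":0,"tz":0,"rx":0,"ry":0,"rz":0,"grip":5},
  {"tx":-4,"ty":0,"tz":0,"rx":0,"ry":0,"rz":0,"grip":5},
  {"tx":-4,"ty":0,"tz":0,"rx":0,"ry":0,"rz":0,"grip":5},
  {"tx":-4,"ty":0,"tz":0,"rx":0,"ry":0,"rz":0,"grip":5},
  {"tx":-4,"ty":0,"tz":0,"rx":0,"ry":0,"rz":0,"grip":5},
  {"tx":-4,"ty":0,"tz":0,"rx":0,"ry":0,"rz":0,"grip":5},
  {"tx":-2,"ty":0,"tz":0,"rx":0,"ry":0,"rz":0,"grip":5},
  {"tx":0,"ty":0,"tz":0,"rx":0,"ry":0,"rz":0,"grip":5},
  {"tx":0,"ty":0,"tz":0,"rx":0,"ry":0,"rz":0,"grip":5},
])

```text
time_s: 22.15
tool_pos: [0.617, 0.1696, 0.2408]
orientation: [[-0.084, -0.0, 0.996], [-0.996, -0.003, -0.084], [0.003, -1.0, -0.0]]
wrist_force: [-5.4, -8.4, 8.3]
gripper_width: 0.0204
```

```bash
cat > look.py <<'E'
from h import *
import sys
n=sys.argv[1]
goto(.6152,.149,.24)
snap('top','top'+n);snap('scene','scene'+n)
b=cv2.imread(f'pics/top{n}.png')[195:215,350:380]
c=cv2.imread(f'pics/scene{n}.png')[258:278,250:280]
cv2.imwrite(f'pics/zz{n}.png',cv2.convertScaleAbs(np.vstack([cv2.resize(b,(450,300),interpolation=0),cv2.resize(c,(450,300),interpolation=0)]),alpha=1.4))
E
python3 look.py 8
```

```text
t 22.15 pos [0.617  0.1696 0.2408] F [-5.4 -8.4  8.3] T [-1.36  1.08  0.05] w 0.0204 j [ 1.540e+01  2.990e+01 -4.000e-01  5.980e+01 -1.000e-01  1.102e+02]
shift mm [20.7  0.8 -0.1] head -4.81 ydown [-4.0e-04 -2.5e-03 -1.0e+00]
```

View pics/zz8.png

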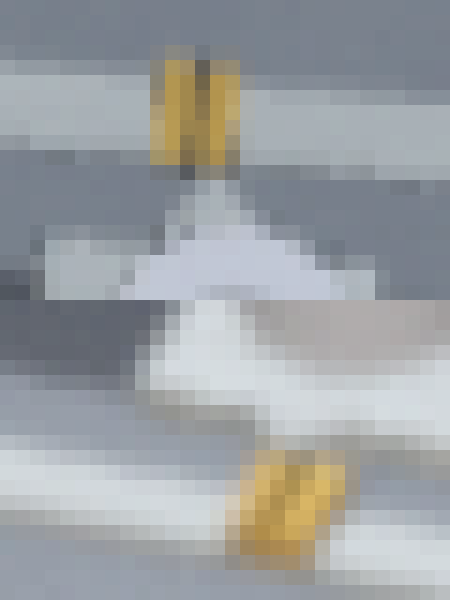

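```bash
cat > sub.py <<'E'
from h import *
import sys
def line(n):
    t=load(n);g=t['pixels'].astype(float)
    # brass: r-b high; line: low within clip
    w=g[198:208,356:370]; rb=w[...,0]-w[...,2]
    print((rb).astype(int)); print(w[...,0].astype(int))
line(sys.argv[1])
g=load(sys.argv[1])['pixels'].astype(float).mean(2)
print(g[205:213,354:376].astype(int))
E
python3 sub.py top8; python3 sub.py top7 | head -20
```

```text
[[-13 -15 -14 -14  -8   4   0 -11  -8  -7 -13 -15 -14 -15]
 [-12 -12 -13 -12   8  54  42   9  25  23  -9 -14 -14 -14]
 [ -9 -10 -11 -11  14  69  60  29  70  56  -4 -13 -14 -13]
 [-10 -11 -10 -10  28  70  60  41  71  58  -3 -10 -10 -11]
 [-10 -10 -10 -10  38  70  60  44  71  54  -3 -10 -10 -10]
 [-10 -10 -11 -10  44  71  55  55  74  36  -6 -10  -9  -9]
 [ -9  -9 -10 -10  43  71  43  53  72  28  -7 -10 -10 -10]
 [-11 -11 -10 -10  39  53  35  44  64  20  -8 -10 -10 -10]
 [-14 -14 -14 -14  -8  -6  -5   8  11  -1 -12 -12 -10 -10]
 [-14 -15 -14 -14 -14 -13 -13 -12 -10 -12 -13 -14 -15 -15]]
[[ 86  85  84  85  89  97  94  81  88  89  87  86  87  86]
 [ 98  95  94  94  96 122 114  71 104 106  89  86  87  87]
 [122 117 115 115  97 127 115  81 127 125 102  97  94  93]
 [121 121 121 121 107 128 115  94 127 132 122 120 115 114]
 [120 121 121 121 122 129 115  99 128 134 123 120 120 120]
 [121 120 119 120 130 131 111 110 130 124 120 120 120 121]
 [115 115 114 115 127 130  98 108 130 110 118 120 120 120]
 [ 88  88  94  94 115 119  89 102 121  96 113 114 114 113]
 [ 86  85  85  85  82  81  63  91  97
[... 1308 characters left out ...]
 -14 -13  -8  -5  -6  10  15  -2 -13 -11 -10 -11]
 [-14 -14 -14 -15 -14 -14 -14 -13 -13 -14 -13 -14 -14 -13]]
[[ 86  85  85  85  88  97  94  80  88  90  86  87  86  87]
 [ 98  95  93  93  96 122 114  70 104 106  89  86  87  86]
 [122 116 115 114  97 127 115  82 126 124 101  97  95  94]
 [122 121 122 122 107 128 116  93 127 132 122 120 115 113]
 [120 120 121 121 121 130 115  99 128 134 122 120 120 120]
 [121 120 120 119 130 131 111 109 129 123 120 120 121 120]
 [115 113 114 115 127 130  98 107 130 110 118 120 120 120]
 [ 88  87  93  94 115 120  90 103 120  97 112 114 114 114]
 [ 85  85  85  85  81  82  62  86  86  76  89  88  87  86]
 [ 86  85  85  85  85  85  85  85  84  84  85  85  85  85]]
```

Emit:
carry_out([
  {"tx":-2,"ty":0,"tz":0,"rx":0,"ry":0,"rz":0,"grip":5},
  {"tx":-2,"ty":0,"tz":0,"rx":0,"ry":0,"rz":0,"grip":5},
  {"tx":-0.3,"ty":0,"tz":0,"rx":0,"ry":0,"rz":0,"grip":5},
  {"tx":0,"ty":0,"tz":0,"rx":0,"ry":0,"rz":0,"grip":5},
  {"tx":0,"ty":0,"tz":0,"rx":0,"ry":0,"rz":0,"grip":5},
])

```text
time_s: 22.88
tool_pos: [0.6173, 0.1737, 0.2407]
orientation: [[-0.084, -0.001, 0.996], [-0.996, -0.003, -0.084], [0.003, -1.0, -0.0]]
wrist_force: [-5.4, -9.0, 8.5]
gripper_width: 0.0205
```

```bash
python3 look.py 9; python3 sub.py top9|tail -8; python3 sub.py top7|tail -8
```

```text
t 22.875 pos [0.6173 0.1737 0.2407] F [-5.4 -9.   8.5] T [-1.48  1.14  0.03] w 0.0205 j [ 1.570e+01  3.010e+01 -1.000e-01  5.990e+01 -1.000e-01  1.106e+02]
shift mm [24.8  0.8 -0. ] head -4.82 ydown [-6.0e-04 -2.8e-03 -1.0e+00]
 [ 93  93  92  91  91 105 114 127 129 131 132 120  99  89  92  93  93  93
   93  92  92  91]
 [101 104  98  92  94 104 102 132 137 143 146 140 121 102  93  92  92  92
   93  93  92  91]
 [122 127 117  98 113 124 141 143 143 143 143 143 142 143 117  97  95  95
   88  92  93  90]
 [127 128 128 114 140 144 143 144 144 143 144 144 144 144 144 121 113 110
   96  92  92  91]]
 [ 93  93  92  91  91  92  90  91  90  91  91  91  91  92  91  95 112 124
  126 125 115 100]
 [ 91  92  92  91  92  92  91  90  91  91  92  92  92  91  90 105 122 128
  129 131 130 123]
 [ 92  91  90  91  92  91  91 105 104 104 101 101 100 102  97 105 128 135
  139 144 142 145]
 [ 90  90  90  91  91  91  90 134 128 128 121 121 121 124 118 125 141 143
  143 143 143 143]]
```

View pics/zz9.png

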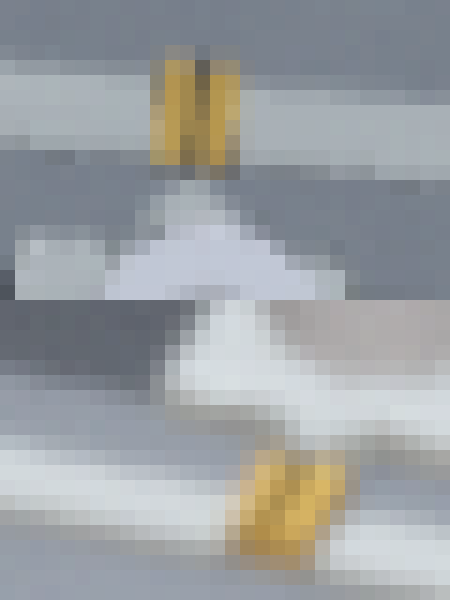

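```bash
cat > cen.py <<'E'
from h import *
import sys
s=load(sys.argv[1]);g=s['pixels'].astype(float).mean(2)
for v in(206,207,208):
    w=g[v,357:369]-91.5; w[w<2]=0; u=np.arange(357,369)
    print(v,g[v,357:370].astype(int),'ptr',round((u*w).sum()/w.sum(),2))
R=s['pixels'][...,0].astype(float); vs=np.arange(199,206);c=[]
for v in vs:
    d=np.clip(min(R[v,361],R[v,364],130)-R[v,361:365],0,None);c.append((np.arange(361,365)*d).sum()/d.sum())
p=np.polyfit(vs,c,1);print('line',np.round(c,2),'at206.5',np.polyval(p,206.5),'207',np.polyval(p,207),'208',np.polyval(p,208))
X=[onz(s,np.polyval(p,v),v,.057) for v in(199,205)];e=X[0]-X[1];print('line dir yaw',np.degrees(np.arctan2(e[1],e[0])))
E
python3 cen.py top9; python3 cen.py top8
python3 - <<'E'
from h import *
s=load('scene9');g=s['pixels']
print(g[262:278,258:276,0].astype(int));print((g[262:278,258:276,0].astype(int)-g[262:278,258:276,2]))
E
```

```text
206 [91 92 91 84 87 78 88 80 78 96 93 92 92] ptr 366.0
207 [ 93  92  92  96 106 118 114  99  91  92  92  91  91] ptr 362.18
208 [ 92  92  97 112 124 126 125 115 100  93  92  92  92] ptr 362.16
line [363.   362.81 362.73 362.68 362.51 362.4  362.35] at206.5 362.1636331819585 207 362.11053660245045 208 362.0043434434344
line dir yaw -5.9986033994061785
206 [91 91 91 85 84 65 87 92 82 96 94 93 92] ptr 366.36
207 [ 92  91  92  91  91  95 112 124 108  94  92  92  91] ptr 363.92
208 [ 92  91  92  91  95 112 123 126 120 101  92  92  92] ptr 363.72
line [363.   362.79 362.73 362.69 362.51 362.41 362.36] at206.5 362.17552781225606 207 362.12362069584054 208 362.01980646300944
line dir yaw -5.864662145958209
[[ 71  72  89 123 148 153 152 153 152 151 150 146 142 134 130 129 129 130]
 [ 76  78  99 128 144 150 153 154 153 152 153 151 150 146 141 138 139 140]
 [ 95  91 100 116 128 138 142 144 142 145 147 151 152 150 149 149 149 149]
 [105 104 106 109 111 114 116 116 118 125 133 143 150 150 149 149 149 147]
 [107 107 107 107 107 108 105 105 106 109 116 131 145 146 143 140 136 134]
 [108 108 107 108
[... 1309 characters left out ...]
 18  26  22   7   0   0]
 [ -9  -9  -9 -10 -11 -11 -13  -5  24  61  68  54  60  67  51  14  -9 -10]
 [ -7  -8  -7  -7  -9  -8  -7   7  42  72  72  66  77  81  59  13 -12 -13]
 [ -8  -7  -7  -6  -7  -7  -3  16  55  71  66  74  82  76  41   4 -10 -13]
 [ -7  -6  -6  -8  -6  -7   0  24  61  71  70  80  81  58  16  -4 -10  -9]
 [ -3  -3  -5  -5  -5  -4   2  26  61  73  76  80  69  27   0  -7  -8  -7]
 [ -4  -2  -1  -3  -3  -2   4  22  47  59  65  66  45   9  -5  -8  -7  -7]
 [-12 -10  -9  -7  -6  -3  -2   5  15  26  32  38  23   2  -5  -5  -6  -7]
 [-14 -13 -14 -14 -12 -11 -11 -10  -7  -3   0   4   2  -1  -2  -2  -4  -5]
 [-14 -13 -13 -13 -13 -13 -13 -12 -12 -13 -12 -11  -9  -9  -6  -4  -3  -3]]
```

```bash
python3 - <<'E'
from h import *
b=cv2.imread('pics/top9.png')[197:213,354:374];c=cv2.imread('pics/scene9.png')[258:276,257:281]
f=lambda i,k:cv2.convertScaleAbs(cv2.resize(i,None,fx=k,fy=k,interpolation=4),alpha=1.5)
B=f(b,18);C=f(c,18);w=max(B.shape[1],C.shape[1])
B=cv2.copyMakeBorder(B,0,0,0,w-B.shape[1],0);C=cv2.copyMakeBorder(C,0,0,0,w-C.shape[1],0)
cv2.imwrite('pics/z13.png',np.vstack([B,C])[:600])
s=load('scene9');t=load('top9')
L=onz(t,362.16,206.3,.057)+np.array([.0018,0,0]);T=onz(t,362.2,206.7,.057)+np.array([.0018,0,0])
yd=np.array([.083,.9966,0]);xd=np.array([.9966,-.083,0])
print(L,T,'dy',(L-T)@yd,'dx',(L-T)@xd); print(proj(s,L),proj(s,T),proj(s,L+.014*xd),proj(s,L+.001*yd))
E
```

```text
[ 0.66877875 -0.09420777  0.057     ] [ 0.66770306 -0.09431538  0.057     ] dy 0.00019653190580313227 dx 0.0010631026396115426
(np.float64(270.71540545861745), np.float64(266.7586412941715)) (np.float64(270.7926344471933), np.float64(266.477117370845)) (np.float64(268.64587677939505), np.float64(270.29968384507197)) (np.float64(271.1144932851256), np.float64(266.83664876904896))
```

View pics/z13.png

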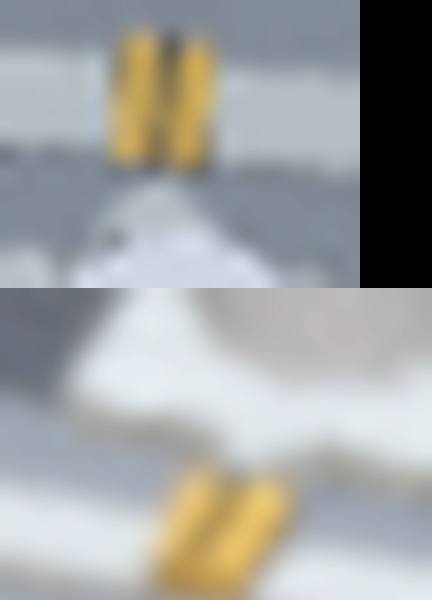

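Emit:
carry_out([
  {"tx":-0.3,"ty":0,"tz":0,"rx":0,"ry":0,"rz":0,"grip":5},
  {"tx":0,"ty":0,"tz":0,"rx":0,"ry":0,"rz":0,"grip":5},
  {"tx":0,"ty":0,"tz":0,"rx":0,"ry":0,"rz":0,"grip":5},
  {"tx":0,"ty":0,"tz":0,"rx":0,"ry":0,"rz":0,"grip":5},
])

```text
time_s: 23.48
tool_pos: [0.6173, 0.174, 0.2408]
orientation: [[-0.084, -0.001, 0.996], [-0.996, -0.003, -0.084], [0.003, -1.0, -0.0]]
wrist_force: [-4.9, -9.8, 8.9]
gripper_width: 0.0205
```

```bash
python3 look.py 10; python3 cen.py top10
```

```text
t 23.475 pos [0.6173 0.174  0.2408] F [-4.9 -9.8  8.9] T [-1.54  1.13  0.03] w 0.0205 j [ 1.580e+01  3.010e+01 -1.000e-01  5.990e+01 -2.000e-01  1.106e+02]
shift mm [25.1  0.8 -0. ] head -4.82 ydown [-5.0e-04 -2.9e-03 -1.0e+00]
206 [91 91 91 84 87 81 90 81 78 95 93 92 92] ptr 366.0
207 [ 92  92  92  96 107 123 115  99  92  92  92  91  91] ptr 362.16
208 [ 92  92  96 112 124 126 125 115  99  92  92  92  92] ptr 362.11
line [363.   362.8  362.73 362.7  362.5  362.41 362.35] at206.5 362.16603147234343 207 362.1132541808713 208 362.007699597927
line dir yaw -5.962651013601832
```

View pics/scene10.png

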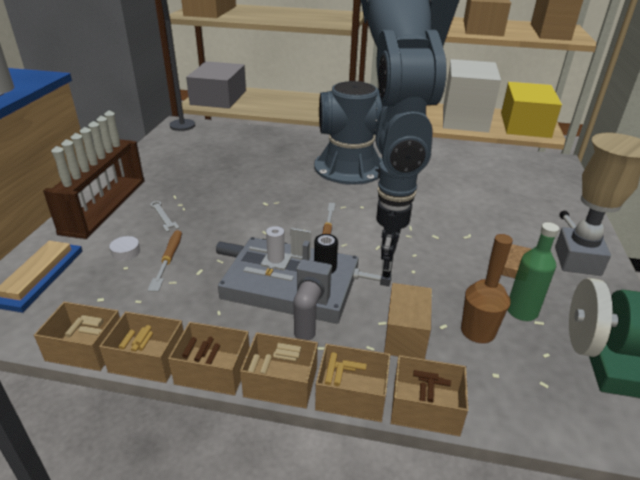

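```bash
python3 - <<'E'
from h import *
t=load('top10');P=cloud(t)
for n,X in(('idler',(.6268+.0019,-.1183+.0272)),('drive',(.6385,.031))):
    u,v=map(int,np.round(proj(t,[X[0]-.0019,X[1],.137])))
    w=P[v-7:v+8,u-7:u+8].reshape(-1,3); z=w[:,2]; k=(z>.12)&(z<.16); print(n,k.sum(),np.median(z[k]).round(4),np.percentile(z[k],[10,90]).round(4))
print(manip.sense()['time_s']); manip.close_job()
E
```

```text
idler 172 0.1348 [0.1305 0.1381]
drive 144 0.1352 [0.1316 0.1385]
23.575
the job is handed in; nothing more can be done
```

The job is handed in at 23.6 s on the robot's clock. Both drums are on their axles, and the gripper is still holding the tension slide on the mark.

- **Drums:** I lowered the smaller drum onto the thin idler axle first, then the larger one onto the thick drive axle. Each bottomed at the height calculated for its seat, pushing back with about 6 N and 11 N, and I let go only then. In the last depth image both tops read about 135 mm, against 137 mm for a seated drum. That camera also reads the bench 1.4 mm low, so the readings agree.
- **Tension slide:** I pulled it out about 27 mm by the grip. In the last top picture the pointer is about 0.05–0.1 pixel from the index line, roughly 0.2 mm. The side view agreed only roughly, to within about 1 mm. The wrist reads about 10 N sideways from the spring, and the grip showed no slip.
- **Camera disagreement:** the top camera placed things about 2 mm too close in x compared with the side camera and the arm. I used the side camera's positions for the axles, and both drums went on without catching.
- **Other checks:** the highest wrist force I read was about 13 N. In the last picture the rest of the bench looks undisturbed. I did not measure the bystanders' positions.

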